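Demagnetise the eyelet-setting dies

TASK

The eyelet-setting dies on the bench have become magnetic and must be treated in the bench demagnetiser, which was left live. Turn its red isolator handle to off, swing the round port cover right aside to its stop, put every loose die into the chamber and swing the cover fully shut again; set the black pulse dial to one click for each die in the chamber, counted from its zero stop, and only then turn the isolator back on. Never have the isolator on while the cover is open, and leave the eyelet tin, the scissors and the seam roller alone.

Things in the scene. Friction and masses are not known exactly. Their poses are not given: they have to be found in the camera images.
- demagnetiser: bench demagnetiser, fixed; blue-grey case 170 (x) x 230 mm, rear left corner cut away, flat grey deck 65 mm above the bench. Origin on the bench under the middle of that outline; x away from the robot, y left, turned a few degrees. Front face at x = -85 mm. On the deck (x, y in mm): chamber (17, -10), cover pivot (17, -84), dial (-49, -80) front right, isolator (-41, 68) front left.
- chamber_floor (a point): centre of the floor of the round chamber, 10 mm above the bench; axes as the demagnetiser's. The chamber is a plain black well 108 mm across and 55 mm deep, open at the deck; all four dies fit side by side on its floor, but a die left standing on another may foul the cover.
- cover (a joint): angle of the port cover, rad: 0 = shut (under 0.07 counts), growing clockwise from above as its knob swings leftwards and away from the robot, 1.8 = stop, mouth clear (over 1.6 counts as right aside). Flat aluminium disc 120 mm across, 4 mm thick, top face 72 mm above the bench, its centre 74 mm from its one pivot screw. Friction of 0.06 N m keeps it where it is left.
- cover_pivot (a point): axis of the cover's pivot screw, on the deck, 65 mm above the bench; axes as the demagnetiser's.
- cover_knob (a point): middle of the cover's grip, an upright black round knob 13.6 mm across and 22 mm high, standing on the cover at its edge nearest the robot when shut, 87 mm from the pivot axis; this point is 11 mm above the cover's top face, 83 mm above the bench, and moves with the cover.
- dial (a joint): angle of the black pulse dial, rad: 0 = zero stop, growing clockwise from above, a click-stop every 30 degrees (0.5236), upper stop at eight clicks (4.19). It snaps into the nearest click (0.07 N m between clicks). Starts at about 5 to 7 clicks, left from the last batch. A setting counts within 0.13 rad of the click.
- dial_grip (a point): middle of the dial's grip bar, on its axis, 83 mm above the bench; x axis along the bar to the white pointer line. Bar 38 mm long, 13 mm wide, from 73 to 92 mm above the bench, on a round skirt 40 mm across. At zero the pointer is at the red mark, 120 degrees anticlockwise from the demagnetiser's x axis (front left); white marks for clicks 1 to 8.
- isolator (a joint): angle of the red isolator handle in rad: 0 = off, 1.047 (60 degrees clockwise seen from above) = on. It snaps to either end past the middle (about 0.17 N m). It starts on.
- isolator_grip (a point): middle of the red handle's bar, on its axis, 85 mm above the bench; x axis along the bar to its white pointer. Bar 50 mm long, 14 mm wide, from 76 to 94 mm above the bench, on a skirt 38 mm across over a yellow square plate. Off: the pointer looks along the demagnetiser's x axis, away from the robot; on: 60 degrees to the right of that, at the red tick.
- die_a: loose steel eyelet-setting die, pale grey, round and stepped: base 40 mm across, narrower on top, 32 mm high; origin at the centre of its underside, z up through it. 160 g. In a run only two to four of the four dies are there; a missing one reads None from the start.
- die_b: loose steel eyelet-setting die, pale grey, round and stepped: base 40 mm across, narrower on top, 32 mm high; origin at the centre of its underside, z up through it. 160 g. In a run only two to four of the four dies are there; a missing one reads None from the start.
- die_c: loose steel eyelet-setting die, pale grey, round and stepped: base 40 mm across, narrower on top, 24 mm high; origin at the centre of its underside, z up through it. 160 g. In a run only two to four of the four dies are there; a missing one reads None from the start.
- die_d: loose steel eyelet-setting die, pale grey, round and stepped: base 40 mm across, narrower on top, 24 mm high; origin at the centre of its underside, z up through it. 160 g. In a run only two to four of the four dies are there; a missing one reads None from the start.
- eyelet_tin: small open steel tin of eyelets, 68 mm across, 31 mm high, standing on the bench to the right of the demagnetiser; origin under its centre. A bystander.
- scissors: scissors with blue handles, 188 mm long, lying on the bench to the right of the demagnetiser; origin under their middle. A bystander.
- ring_lamp: fixed obstacle: magnifier lamp behind the demagnetiser on the left; origin under its foot, 105 mm across; its black ring stands from x 0.63 to 0.86, y 0.22 to 0.29, height 0.09 to 0.33 m. A document panel hangs at the right too: thin and upright, 0.37 to 0.70 m above the bench, in plan from x 0.26, y -0.13 to x 0.47, y -0.03 m; keep the arm to its left.
- seam_roller: seam roller with a wooden handle and a black roller, 145 mm long, lying on the bench at the right; origin under its middle. A bystander.

How it is judged:
By the outcome, as a careful person would: the job done as asked, in the order asked, and still so for the second after the job is handed in, with the robot touching nothing.
Of die_a, die_b, die_c, die_d only 2 to 4 are there at a start; the rules pass over those that are not, and their reading is None.
At some moment in a run one of die_a, die_b, die_c, die_d may be knocked a few centimetres aside while the robot is not near it.
Once in a run the grip may slacken for a moment while it holds something.
It also fails if it takes over 208 s, if anything falls off the work surface, if the arm or the gripper's body presses on something with over 40 N, if the wrist force passes 120 N, or if a joint passes its speed limit or range.

ROBOT

A 6-joint arm with a two-finger parallel gripper is mounted at the origin on a cart in front of the work surface, level with it; the furniture and walls round the work are solid. World frame = base frame: x ahead of the robot, y to its left, z up, the work surface at z = 0. Lengths are in m, angles in rad, forces in N, time in s.
With the tool pointing down it reaches from about 0.35 to 0.975 m from the base axis. Payload 4.9 kg.
Tool frame: the origin (TCP) lies midway between the tips of the shut fingers; the grasp point (between the pads) lies 19 mm behind it; z points along the fingers, y is the line along which they close (so a half turn about z gives the same grasp; the last joint's range is limited). The gripper opens to 85 mm and grips with 20 to 120 N. Pads are 22 mm wide; open, the fingers measure 114 mm over their backs; the gripper's body (76 mm by 85 mm) begins 54 mm behind the grasp point. The pads swing forward as they close: fully open they stand 13 mm farther back than shut.
Start: joints at [-0.119, 0.053, 1.613, -0, 1.476, -0.119], TCP at [0.625, 0, 0.231] pointing down, gripper open.
Joint ranges: [-3.01, 3.01], [-1.01, 2.22], [0.06, 2.58], [-1.02, 4.17], [0.09, 2.62], [-3.14, 3.14]. Speed limits (rad/s): [2.57, 2.57, 3.14, 3.14, 3.14, 3.14].

INTERFACE

Orientations are given as a rotation vector (axis times angle).
In Python, from station import ctrl gives the robot as it stands.
- The arm moves only by the tool step_arm, never from a script. Its argument "targets" is a list of rows, each an object with "travel": the shift along the world's x, y, z as a fraction of full scale, a list of three; "angular": the turn, a rotation vector about the world's x, y, z as a fraction of full scale, a list of three; "gripper": the opening, from 0 (shut) to 1 (fully open). In form: [{"travel": [x, y, z], "angular": [rx, ry, rz], "gripper": gripper}, ...]. A call has 1 to 10 rows; each row is the pose to reach, as a shift and turn from the pose commanded when the call began; what a row does not reach only later rows make up. Full scale, the value 1, is 0.6 m for a shift and pi/4 rad for a turn. A row lasts 1/10 s, in which the tool goes at most 50 mm and 8.59 degrees, less where a joint would pass 70% of its speed; a pose out of reach is approached as far as the arm can. A call with a number of a shift or a turn outside -1 to 1 is refused whole. A call with a gripper value outside its range is refused whole. The fingers move at their own pace and stop on an object; "squeeze" is the grip in N (left out, the last holds). Time passes only in rows, so rows that repeat a pose let the fingers close. It gives the time, the measured TCP pose, the force, the opening and the grip force at its end, in the units of the state.
- ctrl.get_obs(): the state, without advancing time (a new reading comes with each control period).
- ctrl.get_image(name): name is "scene" or "top"; returns a dict with "img" (384x512x3 uint8, red, green, blue), "fx", "fy", "cx", "cy" (pixels), "D" ([k1, k2, p1, p2, k3] as OpenCV has them; the pictures are not rectified), "rvec" (rotation vector, rad) and "tvec" (3), from world to camera coordinates, as OpenCV has them. Camera axes: x right, y down, z forward; pixel columns grow to the right and rows downward; lengths in m; the calibration is good to about 2 mm. A picture is of the moment at which its call begins. There is no depth.
- ctrl.finish_job(): hands the job in; it is judged then, once.
The state is a dict: "t": time; "q": joint angles; "dq": joint speeds; "effort": joint torques, N m; "tool_pos": TCP position; "tool_rot": TCP orientation; "contact_force": force on the tool from outside, world axes, zero at the start; "wrist_torque": the same for the moment, N m; "opening": finger opening in m; "grip_force": force on a finger pad.
Only numpy, scipy, OpenCV 4.12 (cv2) and the standard library are available. Lean on these libraries where they do the work, as an engineer would, in place of code of your own. Each camera call takes 0.05 s, during which the arm holds its last target. There are 200 camera calls.

## Working session

There is one attempt and no reset: what is moved stays moved. The work goes in short steps, Python scripts to look and compute and a tool call to move; the robot and the scene stay as the last step left them, time stands still between calls to the robot, and variables do not carry over. Pictures are saved under pics/ and viewed, at most 14 in all, crops included, and the job is handed in when it is done.

Besides the shell and the picture viewer there is one more tool, called after "Request:" as name([rows], argument=value, ...), one row to a line, values as JSON. step_arm: Moves the arm, as the interface text tells. Its arguments: {"type":"object","properties":{"targets":{"type":"array"},"squeeze":{"type":"number"}},"required":["targets"]}

```bash
ls; mkdir -p pics
cat > h.py <<'E'
import numpy as np, cv2
from station import ctrl
def snap(name,fn=None,crop=None,scale=1):
    d=ctrl.get_image(name); im=cv2.cvtColor(d["img"],cv2.COLOR_RGB2BGR)
    np.savez("last_%s.npz"%name,**{k:np.asarray(v) for k,v in d.items()})
    if fn: save(im,fn,crop,scale)
    return d
def save(im,fn,crop=None,scale=1):
    if crop: im=im[crop[1]:crop[3],crop[0]:crop[2]]
    cv2.imwrite("pics/"+fn,cv2.resize(im,None,fx=scale,fy=scale,interpolation=cv2.INTER_CUBIC))
def cal(d):
    K=np.array([[d["fx"],0,d["cx"]],[0,d["fy"],d["cy"]],[0,0,1.]]);return K,np.array(d["D"],float),np.array(d["rvec"],float),np.array(d["tvec"],float)
def world(d,px,z):
    K,D,r,t=cal(d);R=cv2.Rodrigues(r)[0]
    u=cv2.undistortPoints(np.array(px,float).reshape(-1,1,2),K,D).reshape(-1,2)
    o=-R.T@t.ravel();v=np.c_[u,np.ones(len(u))]@R
    s=(z-o[2])/v[:,2];return o+v*s[:,None]
def pix(d,P):
    K,D,r,t=cal(d);return cv2.projectPoints(np.array(P,float).reshape(-1,1,3),r,t,K,D)[0].reshape(-1,2)
def last(n): return np.load("last_%s.npz"%n)
E
python3 - <<'E'
from h import *
snap("top","top0.png",None,1.5);snap("scene","scene0.png",None,1.5)
o=ctrl.get_obs();print(o)
for n in("top","scene"):
    d=last(n);K,D,r,t=cal(d);R=cv2.Rodrigues(r)[0];print(n,-R.T@t.ravel(),R[2],d["fx"])
E
```

```text
pics
{'t': 0.1, 'q': array([-1.18979342e-01,  5.33249869e-02,  1.61415788e+00,  4.99542737e-07,
        1.47598937e+00, -1.19008928e-01]), 'dq': array([ 0.00038997, -0.00078292, -0.00336314, -0.00141568, -0.00183381,
       -0.00024552]), 'effort': array([ 6.14647306e-04, -3.94903493e+01, -3.71363103e+01, -4.52310599e-05,
        3.99340541e-03, -4.17574097e-05]), 'tool_pos': array([6.24438778e-01, 8.05577137e-05, 2.30164071e-01]), 'tool_rot': array([-2.22036337e+00, -2.22042896e+00,  1.82362190e-03]), 'contact_force': array([-0.67492971,  0.09274365, -0.20577101]), 'wrist_torque': array([ 0.01240184, -0.01652308, -0.05376481]), 'grip_force': 0.0, 'opening': 0.08513161225116057}
top [0.52416357 0.04994941 1.21771715] [ 0.05431418 -0.03052701 -0.99805715] 445.51791632085855
scene [0.07431034 0.47710098 0.7982957 ] [ 0.53367836 -0.4436633  -0.71996547] 477.8756846840315
```

View pics/top0.png

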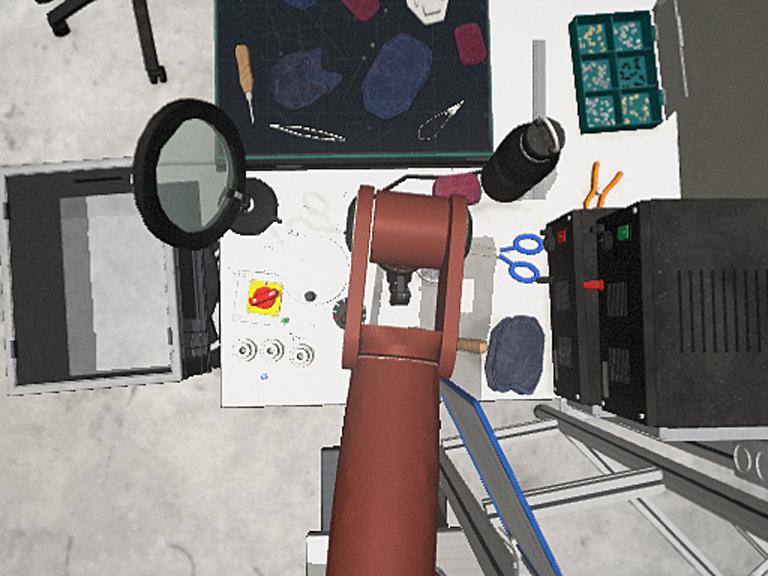

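View pics/scene0.png

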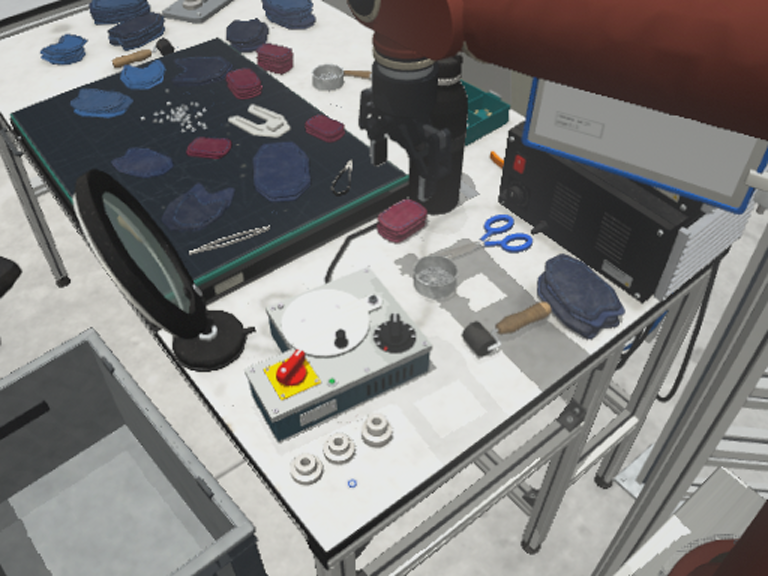

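The scene picture shows the demagnetiser with the isolator on (white pointer to the right), the cover shut, and three dies in front of it at about (307,466), (339,446), (377,428). The top view shows the same dies at (245,350), (273,350), (301,354) and the isolator at (264,298).

Run:
```python
from h import *
d=last("scene");save(cv2.cvtColor(d["img"],cv2.COLOR_RGB2BGR),"s1.png",(160,170,300,330),3.7)
d=last("top");save(cv2.cvtColor(d["img"],cv2.COLOR_RGB2BGR),"t1.png",(145,140,265,260),5)
```

```text
(no output)
```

View pics/s1.png

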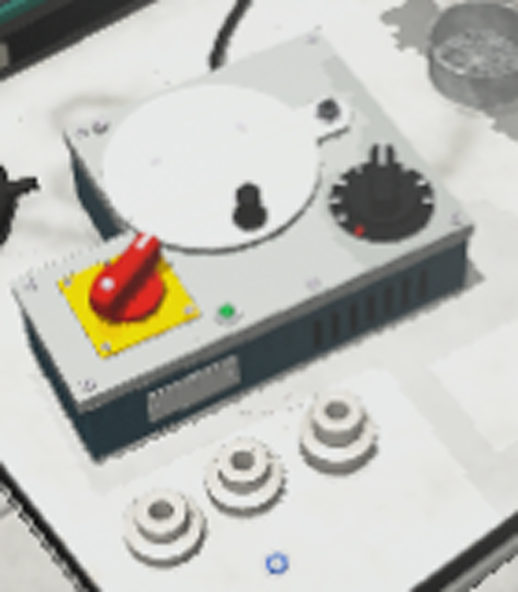

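View pics/t1.png

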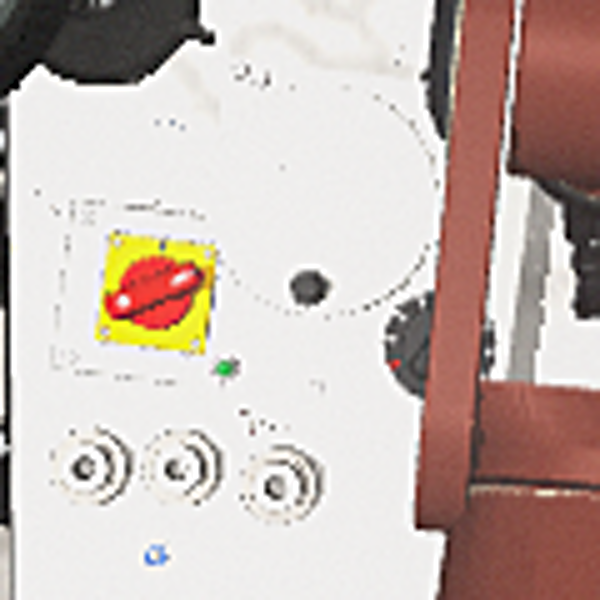

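Pixels read off the crops: deck corners, pivot, knob, dial and yellow plate; dies' top holes at (161,510), (243,460), (337,410) in the scene crop and (87,468), (178,468), (277,485) in the top crop. Only three dies are in sight. The white pointer of the dial looks roughly up in the image.

Run:
```python
from h import *
from scipy.optimize import least_squares
S,T=last("scene"),last("top")
s=lambda x,y:(160+x/3.7,170+y/3.7); t=lambda x,y:(145+x/5,140+y/5)
obs=[(S,(-85,-115,65),s(472,226)),(S,(-85,115,65),s(80,408)),(S,(17,-84,76),s(328,106)),(S,(-28.7,-10,94),s(247,193)),(S,(-41,68,66),s(128,307)),(S,(-49,-80,72),s(382,200)),
(T,(-28.7,-10,94),t(310,286)),(T,(-41,68,66),t(157,293))]
def loc(p,L):
    L=np.array(L)/1000;c,si=np.cos(p[2]),np.sin(p[2]);return np.array([p[0]+c*L[0]-si*L[1],p[1]+si*L[0]+c*L[1],L[2]])
f=lambda p,k=None:np.concatenate([pix(d,loc(p,L))[0]-np.array(q) for d,L,q in obs])
r=least_squares(f,[0.6,0.1,0.0],loss="soft_l1");p=r.x;np.save("pose.npy",p);print(p,np.degrees(p[2]));print(f(p).reshape(-1,2).round(1))
for n,L in dict(iso=(-41,68,85),dial=(-49,-80,83),knob=(-28.7,-10,83),pivot=(17,-84,72),chamber=(17,-10,10)).items(): print(n,loc(p,L).round(4))
# dies
for a,b in zip([s(161,510),s(243,460),s(337,410)],[t(87,468),t(178,468),t(277,485)]):
    g=least_squares(lambda X:np.r_[pix(S,X)[0]-a,pix(T,X)[0]-b],[0.4,0.2,0.03]);print("die",g.x.round(4),g.fun.round(1), world(S,[a],.032)[0].round(4),world(T,[b],.032)[0].round(4))
w=lambda a,z:world(S,[s(*a)],z)[0]
v=w((384,148),.092)[:2]-loc(p,(-49,-80,92))[:2];an=np.degrees(np.arctan2(v[1],v[0]))-np.degrees(p[2]);print("dial ptr local deg",an,"clicks",(120-an)/30,np.hypot(*v))
rm=w((359,231),.073)[:2]-loc(p,(-49,-80,73))[:2];print("red",np.degrees(np.arctan2(rm[1],rm[0]))-np.degrees(p[2]),np.hypot(*rm))
v=w((150,240),.094)[:2]-loc(p,(-41,68,94))[:2];print("iso",np.degrees(np.arctan2(v[1],v[0]))-np.degrees(p[2]),np.hypot(*v))
print(ctrl.get_obs()["tool_pos"])
```

```text
[ 0.60076844  0.14632439 -0.14916874] -8.546739487508473
[[ 0.1 -0.6]
 [-0.  -1.3]
 [-0.   1.1]
 [ 0.3  0.2]
 [-0.1 -1.4]
 [ 0.1 -1.2]
 [-2.1  1.2]
 [-1.3  1. ]]
iso [0.5703 0.2197 0.085 ]
dial [0.5404 0.0745 0.083 ]
knob [0.5709 0.1407 0.083 ]
pivot [0.6051 0.0607 0.072 ]
chamber [0.6161 0.1339 0.01  ]
die [0.4832 0.2625 0.0192] [ 0.4  0.  -0.4 -0.3] [0.477  0.2665 0.032 ] [0.4828 0.2591 0.032 ]
die [0.4815 0.2133 0.0195] [ 0.1  0.  -0.1 -0.1] [0.4751 0.2177 0.032 ] [0.4817 0.2113 0.032 ]
die [0.4716 0.16   0.0272] [ 0.1  0.  -0.1 -0.1] [0.4692 0.1621 0.032 ] [0.4716 0.1593 0.032 ]
dial ptr local deg -32.60467396972919 clicks 5.086822465657639 0.016549544816423692
red 123.270293394904 0.028283508050771646
iso -64.06817892763718 0.022214078729854928
[6.24438778e-01 8.05577137e-05 2.30164071e-01]
```

```bash
cat > geo.py <<'E'
from h import *
from scipy.optimize import least_squares
s=lambda x,y:((x+.5)/3.7-.5+160,(y+.5)/3.7-.5+170); t=lambda x,y:((x+.5)/5-.5+145,(y+.5)/5-.5+140)
def loc(p,L):
    L=np.array(L)/1000;c,si=np.cos(p[2]),np.sin(p[2]);return np.array([p[0]+c*L[0]-si*L[1],p[1]+si*L[0]+c*L[1],L[2]])
E
python3 - <<'E'
from geo import *
S,T=last("scene"),last("top")
obs=[(S,(-85,-115,65),s(472,226)),(S,(-85,115,65),s(80,408)),(S,(17,-84,76),s(328,106)),(S,(-28.7,-10,94),s(247,193)),(S,(-41,68,66),s(128,307)),(S,(-49,-80,72),s(382,200)),
(T,(-28.7,-10,94),t(310,286)),(T,(-41,68,66),t(157,293))]
# pose + pixel shift of each camera (prior 1 px)
f=lambda p:np.concatenate([pix(d,loc(p,L))[0]+(p[3:5] if d is S else p[5:7])-np.array(q) for d,L,q in obs]+[p[3:7]])
r=least_squares(f,[0.6,0.1,0,0,0,0,0]);p=r.x;np.save("pose.npy",p);print(p.round(4),np.degrees(p[2]));print(f(p).reshape(-1,2).round(1))
for n,L in dict(iso=(-41,68,85),dial=(-49,-80,83),knob=(-28.7,-10,83),pivot=(17,-84,72),chamber=(17,-10,10)).items(): print(n,loc(p,L).round(4))
for a,b in zip([s(161,510),s(243,460),s(337,410)],[t(87,468),t(178,468),t(277,485)]):
    g=least_squares(lambda X:np.r_[pix(S,X)[0]+p[3:5]-a,pix(T,X)[0]+p[5:7]-b],[0.4,0.2,0.03]);print("die",g.x.round(4),g.fun.round(1))
E
```

```text
[ 0.6022  0.1461 -0.1442 -0.1304  0.64    0.7564 -0.6694] -8.261160757795965
[[ 0.  -0.4]
 [ 0.2 -0.8]
 [-0.3  1.6]
 [ 0.2  0.6]
 [-0.1 -0.8]
 [-0.  -0.8]
 [-0.8  0.3]
 [-0.   0.4]
 [-0.1  0.6]
 [ 0.8 -0.7]]
iso [0.5714 0.2193 0.085 ]
dial [0.5422 0.074  0.083 ]
knob [0.5724 0.1403 0.083 ]
pivot [0.607  0.0605 0.072 ]
chamber [0.6176 0.1338 0.01  ]
die [0.4822 0.2637 0.0256] [ 0.1  0.  -0.1 -0.1]
die [0.4805 0.2148 0.0259] [-0.1 -0.   0.1  0.1]
die [0.4707 0.1618 0.0335] [-0.1 -0.   0.1  0.1]
```

Request:
step_arm([
  {"travel": [-0.089, 0.15, 0], "angular": [0, 0, 0.2], "gripper": 0.4},
  {"travel": [-0.089, 0.3655, 0], "angular": [0, 0, 0.482], "gripper": 0.4},
  {"travel": [-0.089, 0.3655, 0], "angular": [0, 0, 0.482], "gripper": 0.4},
  {"travel": [-0.089, 0.3655, 0], "angular": [0, 0, 0.482], "gripper": 0.4},
  {"travel": [-0.089, 0.3655, 0], "angular": [0, 0, 0.482], "gripper": 0.4},
  {"travel": [-0.089, 0.3655, -0.1], "angular": [0, 0, 0.482], "gripper": 0.4},
  {"travel": [-0.089, 0.3655, -0.18], "angular": [0, 0, 0.482], "gripper": 0.4},
  {"travel": [-0.089, 0.3655, -0.18], "angular": [0, 0, 0.482], "gripper": 0.4},
  {"travel": [-0.089, 0.3655, -0.18], "angular": [0, 0, 0.482], "gripper": 0.4},
], squeeze=30)

```text
t: 1.0
tool_pos: [0.5699, 0.2188, 0.1209]
tool_rot: [-1.762, -2.597, 0.006]
contact_force: [-0.3, -0.3, 0.2]
opening: 0.0341
grip_force: 0.0
```

Run:
```python
from h import *
a=snap("scene");b=snap("top");o=ctrl.get_obs();print(o["tool_pos"],o["tool_rot"],o["opening"],o["contact_force"],o["q"])
ia=cv2.cvtColor(a["img"],4)[190:330,120:300];ib=cv2.cvtColor(b["img"],4)[130:270,145:300]
cv2.imwrite("pics/c1.png",np.hstack([cv2.resize(ia,None,fx=2.5,fy=2.5),cv2.resize(ib,None,fx=2.25,fy=2.5)]))
```

```text
[0.57315039 0.21943816 0.12585518] [1.76310505 2.59742351 0.00412386] 0.03461616326645457 [-0.1242049  -0.87328377  1.06805139] [ 2.44430417e-01  1.09694947e-01  1.73389765e+00  4.05541061e-05
  1.29450923e+00 -1.33679362e-01]
```

View pics/c1.png

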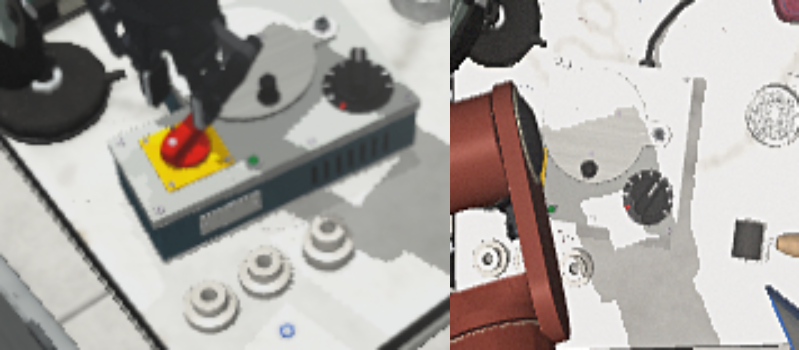

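The gripper is above the isolator, with fingers on either side of the bar. The top view now shows the pivot (660,133), knob (589,169) and dial (648,197), its bar running to the upper right.

Run:
```python
from geo import *
S,T=last("scene"),last("top")
t2=lambda X,Y:(145+(X-449.5)/2.25-.5,130+(Y+.5)/2.5-.5)
obs=[(S,(-85,-115,65),s(472,226)),(S,(-85,115,65),s(80,408)),(S,(17,-84,76),s(328,106)),(S,(-28.7,-10,94),s(247,193)),(S,(-41,68,66),s(128,307)),(S,(-49,-80,72),s(382,200)),
(T,(-28.7,-10,94),t(310,286)),(T,(-41,68,66),t(157,293)),(T,(17,-84,76),t2(660,133)),(T,(-28.7,-10,94),t2(589,169)),(T,(-49,-80,72),t2(648,197))]
f=lambda p:np.concatenate([pix(d,loc(p,L))[0]+(p[3:5] if d is S else p[5:7])-np.array(q) for d,L,q in obs]+[p[3:7]])
r=least_squares(f,[0.6,0.1,0,0,0,0,0]);p=r.x;np.save("pose.npy",p);print(p.round(4),np.degrees(p[2]));print(f(p).reshape(-1,2).round(1))
for n,L in dict(iso=(-41,68,85),dial=(-49,-80,83),knob=(-28.7,-10,83),pivot=(17,-84,72),chamber=(17,-10,10)).items(): print(n,loc(p,L).round(4))
for i in range(5): 
    print(ctrl.get_obs()["tool_pos"])
```

```text
[ 0.6023  0.1458 -0.1438 -0.2059  0.7304  0.8995 -0.6951] -8.236880740090866
[[ 0.  -0.4]
 [ 0.3 -0.8]
 [-0.3  1.5]
 [ 0.2  0.6]
 [-0.  -0.8]
 [-0.  -0.8]
 [-0.5  0.2]
 [ 0.3  0.3]
 [-0.4  0.3]
 [-0.4 -0.3]
 [ 0.2  0.1]
 [-0.2  0.7]
 [ 0.9 -0.7]]
iso [0.5715 0.219  0.085 ]
dial [0.5424 0.0737 0.083 ]
knob [0.5725 0.14   0.083 ]
pivot [0.6071 0.0603 0.072 ]
chamber [0.6177 0.1335 0.01  ]
[0.57315039 0.21943816 0.12585518]
[0.57315039 0.21943816 0.12585518]
[0.57315039 0.21943816 0.12585518]
[0.57315039 0.21943816 0.12585518]
[0.57315039 0.21943816 0.12585518]
```

Request:
step_arm([
  {"travel": [0, 0, -0.036], "angular": [0, 0, 0], "gripper": 0.4},
  {"travel": [0, 0, -0.072], "angular": [0, 0, 0], "gripper": 0.4},
  {"travel": [0, 0, -0.072], "angular": [0, 0, 0], "gripper": 0.4},
  {"travel": [0, 0, -0.072], "angular": [0, 0, 0], "gripper": 0.4},
])

```text
t: 1.5
tool_pos: [0.5732, 0.2195, 0.0827]
tool_rot: [1.763, 2.598, 0.004]
contact_force: [0.7, 0.3, -0.3]
opening: 0.0342
grip_force: 0.0
```

Request:
step_arm([
  {"travel": [0, 0, 0], "angular": [0, 0, 0], "gripper": 0.25},
  {"travel": [0, 0, 0], "angular": [0, 0, 0], "gripper": 0.15},
  {"travel": [0, 0, 0], "angular": [0, 0, 0], "gripper": 0.05},
  {"travel": [0, 0, 0], "angular": [0, 0, 0], "gripper": 0.05},
  {"travel": [0, 0, 0], "angular": [0, 0, 0], "gripper": 0.05},
], squeeze=30)

```text
t: 2.0
tool_pos: [0.5738, 0.2197, 0.083]
tool_rot: [1.762, 2.596, 0.006]
contact_force: [1.8, -0.0, 5.4]
opening: 0.013
grip_force: 31.7
```

Request:
step_arm([
  {"travel": [0, 0, 0], "angular": [0, 0, 0.12], "gripper": 0.05},
  {"travel": [0, 0, 0], "angular": [0, 0, 0.24], "gripper": 0.05},
  {"travel": [0, 0, 0], "angular": [0, 0, 0.36], "gripper": 0.05},
  {"travel": [0, 0, 0], "angular": [0, 0, 0.48], "gripper": 0.05},
  {"travel": [0, 0, 0], "angular": [0, 0, 0.6], "gripper": 0.05},
  {"travel": [0, 0, 0], "angular": [0, 0, 0.7], "gripper": 0.05},
], squeeze=50)

```text
t: 2.6
tool_pos: [0.573, 0.2193, 0.083]
tool_rot: [0.985, 2.98, 0.001]
contact_force: [-1.7, -1.6, 7.4]
opening: 0.0124
grip_force: 53.5
```

Request:
step_arm([
  {"travel": [0, 0, 0], "angular": [0, 0, 0.12], "gripper": 0.05},
  {"travel": [0, 0, 0], "angular": [0, 0, 0.24], "gripper": 0.05},
  {"travel": [0, 0, 0], "angular": [0, 0, 0.36], "gripper": 0.05},
  {"travel": [0, 0, 0], "angular": [0, 0, 0.48], "gripper": 0.05},
  {"travel": [0, 0, 0], "angular": [0, 0, 0.6], "gripper": 0.05},
  {"travel": [0, 0, 0], "angular": [0, 0, 0.66], "gripper": 0.05},
  {"travel": [0, 0, 0], "angular": [0, 0, 0.66], "gripper": 0.05},
])

```text
t: 3.3
tool_pos: [0.5728, 0.2186, 0.083]
tool_rot: [0.196, 3.133, -0.002]
contact_force: [-3.0, -4.0, 9.3]
opening: 0.0124
grip_force: 53.1
```

Run:
```python
from h import *
o=ctrl.get_obs();print(o["tool_pos"],o["wrist_torque"],o["contact_force"],o["q"],o["opening"])
```

```text
[0.57279367 0.21862604 0.0829939 ] [-0.78106637  0.38867983 -0.64267651] [-3.03405699 -3.96549558  9.30477967] [ 0.24410557  0.15717537  1.75921892 -0.00187599  1.22345014 -1.20098801] 0.012414145009031674
```

Request:
step_arm([
  {"travel": [0, 0, 0], "angular": [0, 0, -0.02], "gripper": 0.35},
  {"travel": [0, 0, 0], "angular": [0, 0, -0.02], "gripper": 0.4},
  {"travel": [0, 0, 0], "angular": [0, 0, -0.02], "gripper": 0.4},
  {"travel": [0, 0, 0.04], "angular": [0, 0, -0.02], "gripper": 0.4},
  {"travel": [0, 0, 0.083], "angular": [0, 0, -0.02], "gripper": 0.4},
  {"travel": [0.0015, -0.07, 0.083], "angular": [0, 0, -0.02], "gripper": 0.4},
  {"travel": [0.0015, -0.13, 0.083], "angular": [0, 0, -0.02], "gripper": 0.4},
  {"travel": [0.0015, -0.131, 0.083], "angular": [0, 0, -0.02], "gripper": 0.4},
  {"travel": [0.0015, -0.131, 0.083], "angular": [0, 0, -0.02], "gripper": 0.4},
])

```text
t: 4.2
tool_pos: [0.5722, 0.1403, 0.1295]
tool_rot: [-0.222, -3.133, -0.001]
contact_force: [0.1, 0.1, -0.1]
opening: 0.0341
grip_force: 0.0
```

Run:
```python
from h import *
a=snap("scene");b=snap("top");o=ctrl.get_obs();print(o["tool_pos"],o["tool_rot"],o["opening"],o["contact_force"])
ia=cv2.cvtColor(a["img"],4)[190:330,120:300];ib=cv2.cvtColor(b["img"],4)[130:270,145:300]
cv2.imwrite("pics/c2.png",np.hstack([cv2.resize(ia,None,fx=2.5,fy=2.5),cv2.resize(ib,None,fx=2.25,fy=2.5)]))
```

```text
[0.57223569 0.14136269 0.1295436 ] [-2.18479582e-01 -3.13330375e+00 -4.79611697e-04] 0.03373307556893393 [-0.66699457 -0.06684095  0.39229302]
```

View pics/c2.png

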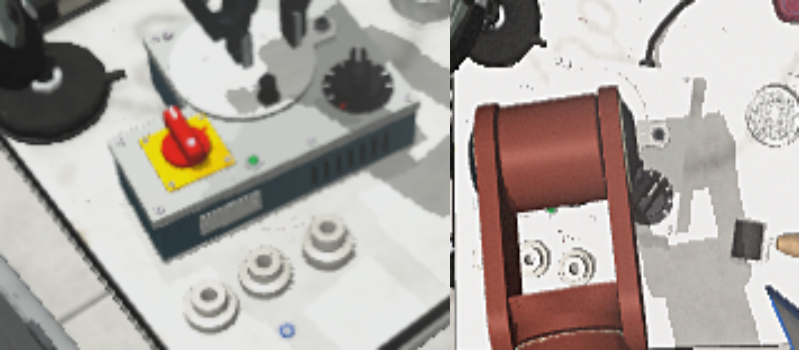

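The isolator handle now points away from the robot (off), and the fingers straddle the knob at (268,90).

Request:
step_arm([
  {"travel": [0, 0, -0.045], "angular": [0, 0, 0], "gripper": 0.4},
  {"travel": [0, 0, -0.085], "angular": [0, 0, 0], "gripper": 0.4},
  {"travel": [0, 0, -0.089], "angular": [0, 0, 0], "gripper": 0.4},
  {"travel": [0, 0, -0.089], "angular": [0, 0, 0], "gripper": 0.4},
  {"travel": [0, 0, -0.089], "angular": [0, 0, 0], "gripper": 0.2},
  {"travel": [0, 0, -0.089], "angular": [0, 0, 0], "gripper": 0.1},
  {"travel": [0, 0, -0.089], "angular": [0, 0, 0], "gripper": 0.05},
  {"travel": [0, 0, -0.089], "angular": [0, 0, 0], "gripper": 0.05},
], squeeze=20)

```text
t: 5.1
tool_pos: [0.5741, 0.1402, 0.0782]
tool_rot: [0.219, 3.13, -0.001]
contact_force: [2.1, -3.0, 2.6]
opening: 0.0123
grip_force: 21.0
```

```bash
cat > arc.py <<'E'
import sys
from geo import *
# arc rows: knob around pivot, from joint angle a to b (cover, cw positive), n rows; dtot tool turn (rad)
def arc(a,b,n,dtot,p=np.load("pose.npy")):
    piv=loc(p,(17,-84,72))[:2];a0=np.arctan2(74,-45.7)+p[2]
    P=lambda q:piv+.0870*np.array([np.cos(a0-q),np.sin(a0-q)])
    for i in range(1,n+1):
        d=(P(a+(b-a)*i/n)-P(a))/.6;print([round(float(d[0]),4),round(float(d[1]),4),0],round(dtot*i/n/(np.pi/4),3))
    print("end",P(b))
E
python3 -c "
from arc import *
arc(0,.9,9,-.7);arc(.9,1.85,9,-.7)
o=ctrl.get_obs();print(o['tool_pos'],o['opening'],o['contact_force'])"
```

```text
[0.0136, 0.0051, 0] -0.099
[0.0276, 0.0088, 0] -0.198
[0.0419, 0.0111, 0] -0.297
[0.0564, 0.012, 0] -0.396
[0.0708, 0.0114, 0] -0.495
[0.0852, 0.0094, 0] -0.594
[0.0993, 0.0059, 0] -0.693
[0.1129, 0.0011, 0] -0.792
[0.126, -0.0051, 0] -0.891
end [0.64808262 0.13699269]
[0.0131, -0.0079, 0] -0.099
[0.0253, -0.0172, 0] -0.198
[0.0364, -0.0276, 0] -0.297
[0.0464, -0.0392, 0] -0.396
[0.0551, -0.0518, 0] -0.495
[0.0624, -0.0652, 0] -0.594
[0.0683, -0.0794, 0] -0.693
[0.0727, -0.094, 0] -0.792
[0.0755, -0.1091, 0] -0.891
end [0.69336077 0.07155287]
[0.57410277 0.14022972 0.07824174] 0.012345379715754045 [ 2.13054164 -3.01831454  2.60902192]
```

Request:
step_arm([
  {"travel": [0.0136, 0.0051, 0], "angular": [0, 0, -0.1], "gripper": 0.05},
  {"travel": [0.0276, 0.0088, 0], "angular": [0, 0, -0.2], "gripper": 0.05},
  {"travel": [0.0419, 0.0111, 0], "angular": [0, 0, -0.3], "gripper": 0.05},
  {"travel": [0.0564, 0.012, 0], "angular": [0, 0, -0.4], "gripper": 0.05},
  {"travel": [0.0708, 0.0114, 0], "angular": [0, 0, -0.5], "gripper": 0.05},
  {"travel": [0.0852, 0.0094, 0], "angular": [0, 0, -0.6], "gripper": 0.05},
  {"travel": [0.0993, 0.0059, 0], "angular": [0, 0, -0.7], "gripper": 0.05},
  {"travel": [0.1129, 0.0011, 0], "angular": [0, 0, -0.8], "gripper": 0.05},
  {"travel": [0.126, -0.0051, 0], "angular": [0, 0, -0.9], "gripper": 0.05},
  {"travel": [0.126, -0.0051, 0], "angular": [0, 0, -0.9], "gripper": 0.05},
])

```text
t: 6.1
tool_pos: [0.6491, 0.1378, 0.0781]
tool_rot: [1.292, 2.863, 0.002]
contact_force: [-2.2, -0.4, 6.1]
opening: 0.0122
grip_force: 21.5
```

Request:
step_arm([
  {"travel": [0.0131, -0.0079, 0], "angular": [0, 0, -0.1], "gripper": 0.05},
  {"travel": [0.0253, -0.0172, 0], "angular": [0, 0, -0.2], "gripper": 0.05},
  {"travel": [0.0364, -0.0276, 0], "angular": [0, 0, -0.3], "gripper": 0.05},
  {"travel": [0.0464, -0.0392, 0], "angular": [0, 0, -0.4], "gripper": 0.05},
  {"travel": [0.0551, -0.0518, 0], "angular": [0, 0, -0.5], "gripper": 0.05},
  {"travel": [0.0624, -0.0652, 0], "angular": [0, 0, -0.6], "gripper": 0.05},
  {"travel": [0.0683, -0.0794, 0], "angular": [0, 0, -0.7], "gripper": 0.05},
  {"travel": [0.0727, -0.094, 0], "angular": [0, 0, -0.8], "gripper": 0.05},
  {"travel": [0.0748, -0.104, 0], "angular": [0, 0, -0.8], "gripper": 0.05},
  {"travel": [0.0748, -0.104, 0], "angular": [0, 0, -0.8], "gripper": 0.05},
])

```text
t: 7.1
tool_pos: [0.6948, 0.0753, 0.0781]
tool_rot: [2.108, 2.325, 0.006]
contact_force: [5.1, 1.0, 1.7]
opening: 0.0126
grip_force: 21.3
```

Request:
step_arm([
  {"travel": [0, 0, 0], "angular": [0, 0, 0], "gripper": 0.4},
  {"travel": [0, 0, 0], "angular": [0, 0, 0], "gripper": 0.4},
  {"travel": [0, 0, 0.05], "angular": [0, 0, 0], "gripper": 0.5},
  {"travel": [0, 0, 0.12], "angular": [0, 0, 0], "gripper": 0.5},
  {"travel": [0, 0, 0.206], "angular": [0, 0, -0.1], "gripper": 0.55},
  {"travel": [-0.12, 0.05, 0.206], "angular": [0, 0, -0.3], "gripper": 0.55},
  {"travel": [-0.25, 0.1, 0.206], "angular": [0, 0, -0.3], "gripper": 0.55},
  {"travel": [-0.3705, 0.1443, 0.206], "angular": [0, 0, -0.3], "gripper": 0.55},
  {"travel": [-0.3705, 0.1443, 0.206], "angular": [0, 0, -0.3], "gripper": 0.55},
  {"travel": [-0.3705, 0.1443, 0.206], "angular": [0, 0, -0.3], "gripper": 0.55},
])

```text
t: 8.1
tool_pos: [0.4671, 0.1624, 0.1986]
tool_rot: [-2.368, -2.062, 0.005]
contact_force: [-0.7, 0.0, 0.2]
opening: 0.0469
grip_force: 0.0
```

Run:
```python
from h import *
a=snap("scene");b=snap("top");o=ctrl.get_obs();print(o["tool_pos"],o["tool_rot"],o["opening"],o["contact_force"],o["q"][5])
ia=cv2.cvtColor(a["img"],4)[120:340,120:350];ib=cv2.cvtColor(b["img"],4)[90:310,140:380]
cv2.imwrite("pics/c3.png",np.hstack([cv2.resize(ia,None,fx=1.7,fy=2.5),cv2.resize(ib,None,fx=1.7,fy=2.5)]))
```

```text
[0.46580396 0.1630913  0.19826579] [-2.36454801 -2.06429711  0.00538707] 0.046961298808209755 [-0.60223709  0.5964936   0.22091587] 0.3208231846300554
```

View pics/c3.png

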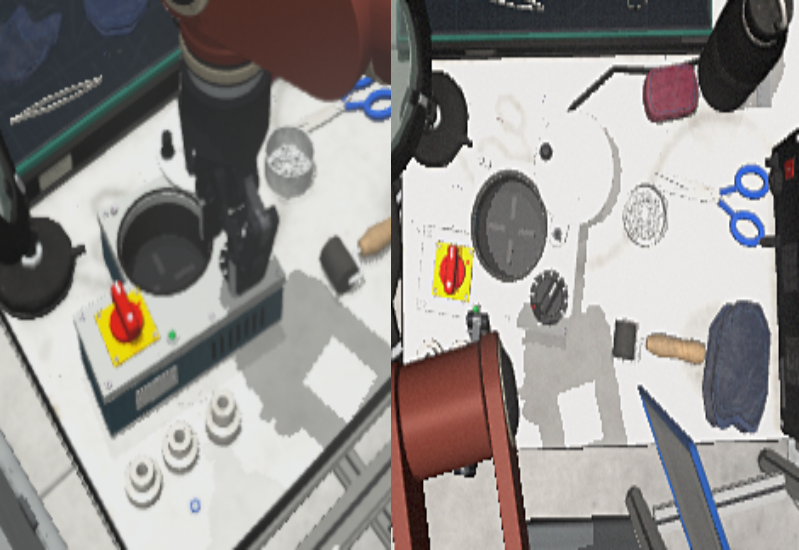

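The chamber is open and empty, and the cover is fully aside at the upper right. No fourth die is in sight. The isolator is off and the chamber centre lies at about (510,225) in the right half. Next, the steps of the dies.

Run:
```python
from geo import *
p=np.load("pose.npy");S,T=last("scene"),last("top")
c=np.array([140+(510-390.5)/1.7-.5,90+225.5/2.5-.5]);print(world(T,[c-p[5:7]],.065),loc(p,(17,-10,65)))
q=pix(S,[[.4707,.1618,0],[.4707,.1618,.032],[.4815,.2145,0]])+p[3:5];print(q)
save(cv2.cvtColor(S["img"],4),"d.png",(190,265,270,330),9)
o=ctrl.get_obs();print(o["tool_pos"])
```

```text
[[0.61843966 0.13213252 0.065     ]] [0.61769964 0.13348783 0.065     ]
[[250.49864936 290.05288751]
 [250.50970942 280.95002173]
 [225.4694178  300.81728341]]
[0.46580396 0.1630913  0.19826579]
```

View pics/d.png

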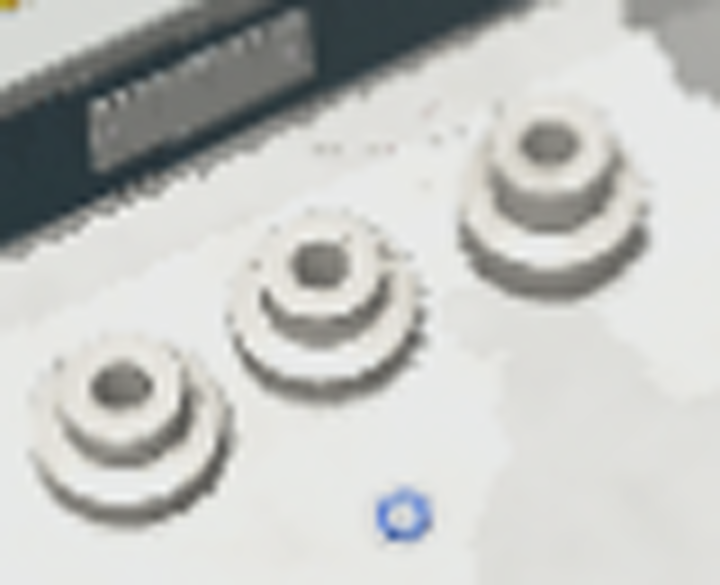

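The crop shows bases about 13 mm high (tall die, at right) and 10 mm (short ones), with collars about 26 mm across. I'll grip the collars just above the base.

Request:
step_arm([
  {"travel": [0.005, -0.001, -0.07], "angular": [0, 0, 0], "gripper": 0.55},
  {"travel": [0.005, -0.001, -0.15], "angular": [0, 0, 0], "gripper": 0.55},
  {"travel": [0.005, -0.001, -0.22], "angular": [0, 0, 0], "gripper": 0.55},
  {"travel": [0.005, -0.001, -0.26], "angular": [0, 0, 0], "gripper": 0.55},
  {"travel": [0.005, -0.001, -0.29], "angular": [0, 0, 0], "gripper": 0.55},
  {"travel": [0.005, -0.001, -0.303], "angular": [0, 0, 0], "gripper": 0.55},
  {"travel": [0.005, -0.001, -0.303], "angular": [0, 0, 0], "gripper": 0.55},
  {"travel": [0.005, -0.001, -0.303], "angular": [0, 0, 0], "gripper": 0.55},
])

```text
t: 9.0
tool_pos: [0.4716, 0.1605, 0.0187]
tool_rot: [-2.368, -2.059, 0.01]
contact_force: [-12.8, -2.6, 12.4]
opening: 0.0469
grip_force: 8.6
```

Run:
```python
from h import *
o=ctrl.get_obs();print(o["tool_pos"],o["contact_force"])
a=snap("scene","d2.png",(180,230,280,320),8)
```

```text
[0.47162114 0.16053115 0.01867185] [-12.79113606  -2.57183696  12.43752057]
```

View pics/d2.png

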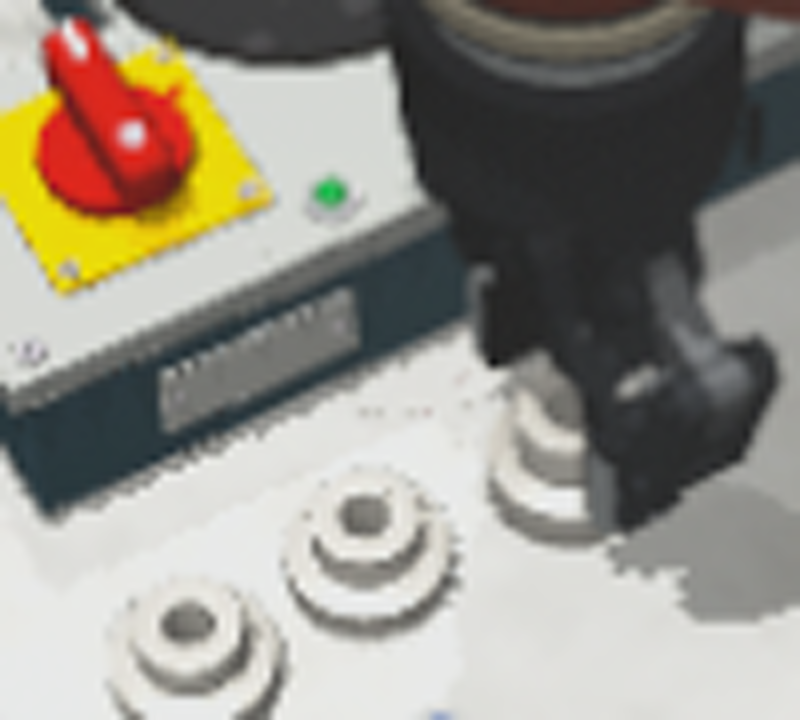

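The far finger's knuckle is pressing on the case front (about 13 N). I'll lift and turn the grip 45 degrees so that it clears both the case and the neighbouring die.

Request:
step_arm([
  {"travel": [-0.006, 0.001, 0.01], "angular": [0, 0, 0], "gripper": 0.5},
  {"travel": [-0.006, 0.001, 0.08], "angular": [0, 0, 0], "gripper": 0.5},
  {"travel": [-0.006, 0.001, 0.11], "angular": [0, 0, -0.18], "gripper": 0.5},
  {"travel": [-0.004, 0.001, 0.11], "angular": [0, 0, -0.36], "gripper": 0.5},
  {"travel": [-0.004, 0.001, 0.11], "angular": [0, 0, -0.54], "gripper": 0.5},
  {"travel": [-0.004, 0.001, 0.11], "angular": [0, 0, -0.72], "gripper": 0.5},
  {"travel": [-0.004, 0.001, 0.11], "angular": [0, 0, -0.9], "gripper": 0.5},
  {"travel": [-0.004, 0.001, 0.11], "angular": [0, 0, -0.9], "gripper": 0.5},
  {"travel": [-0.004, 0.001, 0.11], "angular": [0, 0, -0.9], "gripper": 0.5},
])

```text
t: 9.95
tool_pos: [0.4713, 0.1618, 0.0844]
tool_rot: [2.936, 1.117, -0.0]
contact_force: [1.1, 0.7, 0.3]
opening: 0.0425
grip_force: 0.0
```

Run:
```python
from h import *
o=ctrl.get_obs();print(o["tool_pos"],o["contact_force"],o["tool_rot"],o["opening"],o["q"][5])
```

```text
[0.47132824 0.16175542 0.08440135] [1.06704438 0.68100281 0.33498165] [ 2.93613688e+00  1.11733896e+00 -8.27159145e-06] 0.04253908891736041 1.0247217479857085
```

Request:
step_arm([
  {"travel": [-0.001, 0, -0.05], "angular": [0, 0, 0], "gripper": 0.5},
  {"travel": [-0.001, 0, -0.09], "angular": [0, 0, 0], "gripper": 0.5},
  {"travel": [-0.001, 0, -0.112], "angular": [0, 0, 0], "gripper": 0.5},
  {"travel": [-0.001, 0, -0.112], "angular": [0, 0, 0], "gripper": 0.5},
  {"travel": [-0.001, 0, -0.112], "angular": [0, 0, 0], "gripper": 0.5},
])

```text
t: 10.45
tool_pos: [0.4711, 0.1619, 0.0176]
tool_rot: [2.937, 1.114, 0.001]
contact_force: [0.7, -0.3, 0.1]
opening: 0.0426
grip_force: 0.0
```

Request:
step_arm([
  {"travel": [0, 0, 0], "angular": [0, 0, 0], "gripper": 0.35},
  {"travel": [0, 0, 0], "angular": [0, 0, 0], "gripper": 0.25},
  {"travel": [0, 0, 0], "angular": [0, 0, 0], "gripper": 0.15},
  {"travel": [0, 0, 0], "angular": [0, 0, 0], "gripper": 0.15},
  {"travel": [0, 0, 0], "angular": [0, 0, 0], "gripper": 0.15},
], squeeze=50)

```text
t: 10.95
tool_pos: [0.4719, 0.1621, 0.0186]
tool_rot: [2.938, 1.113, 0.004]
contact_force: [-0.9, -0.6, 5.8]
opening: 0.0308
grip_force: 47.2
```

Request:
step_arm([
  {"travel": [0, 0, 0.04], "angular": [0, 0, 0], "gripper": 0.15},
  {"travel": [0, 0, 0.1], "angular": [0, 0, 0], "gripper": 0.15},
  {"travel": [0, 0, 0.16], "angular": [0, 0, 0], "gripper": 0.15},
  {"travel": [0, 0, 0.2], "angular": [0, 0, 0], "gripper": 0.15},
  {"travel": [0.06, -0.005, 0.2], "angular": [0, 0, 0], "gripper": 0.15},
  {"travel": [0.13, -0.01, 0.2], "angular": [0, 0, 0], "gripper": 0.15},
  {"travel": [0.2, -0.015, 0.2], "angular": [0, 0, 0], "gripper": 0.15},
  {"travel": [0.25, -0.02, 0.2], "angular": [0, 0, 0], "gripper": 0.15},
  {"travel": [0.2757, -0.02, 0.2], "angular": [0, 0, 0], "gripper": 0.15},
  {"travel": [0.2757, -0.02, 0.2], "angular": [0, 0, 0], "gripper": 0.15},
])

```text
t: 11.95
tool_pos: [0.6373, 0.1493, 0.1363]
tool_rot: [2.938, 1.112, -0.001]
contact_force: [-0.5, 0.6, -3.0]
opening: 0.0304
grip_force: 46.1
```

Run:
```python
from h import *
o=ctrl.get_obs();print(o["tool_pos"],o["contact_force"],o["tool_rot"],o["opening"],o["grip_force"])
a=snap("scene");b=snap("top")
ia=cv2.cvtColor(a["img"],4)[120:340,120:350];ib=cv2.cvtColor(b["img"],4)[90:310,140:380]
cv2.imwrite("pics/c4.png",np.hstack([cv2.resize(ia,None,fx=1.7,fy=2.5),cv2.resize(ib,None,fx=1.7,fy=2.5)]))
```

```text
[0.63731129 0.14931524 0.13625328] [-0.4604708   0.63985978 -2.97172469] [ 2.93828732e+00  1.11158997e+00 -7.63079339e-04] 0.030394483880440446 46.06839312182274
```

View pics/c4.png

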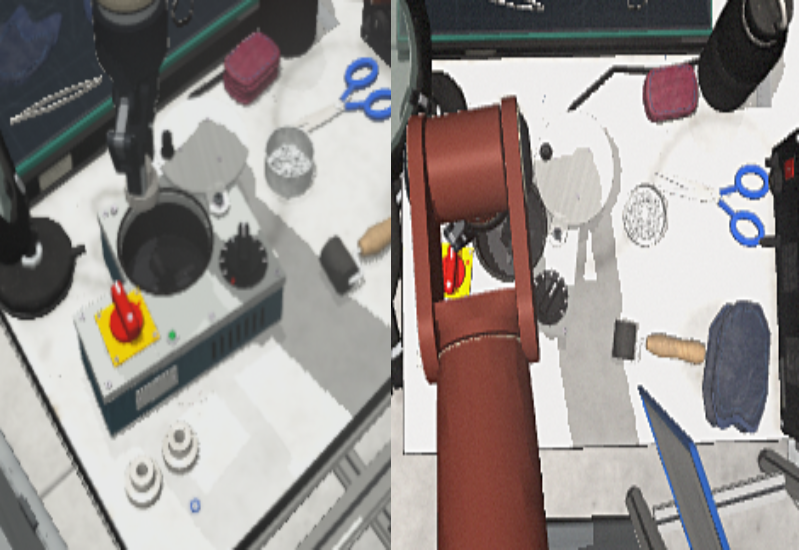

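The die is held over the far-left part of the chamber; the remaining two dies stand where they were.

Request:
step_arm([
  {"travel": [0, 0.001, -0.06], "angular": [0, 0, 0], "gripper": 0.15},
  {"travel": [0, 0.001, -0.11], "angular": [0, 0, 0], "gripper": 0.15},
  {"travel": [0, 0.001, -0.14], "angular": [0, 0, 0], "gripper": 0.15},
  {"travel": [0, 0.001, -0.16], "angular": [0, 0, 0], "gripper": 0.15},
  {"travel": [0, 0.001, -0.175], "angular": [0, 0, 0], "gripper": 0.15},
  {"travel": [0, 0.001, -0.175], "angular": [0, 0, 0], "gripper": 0.15},
  {"travel": [0, 0.001, -0.175], "angular": [0, 0, 0], "gripper": 0.15},
])

```text
t: 12.75
tool_pos: [0.6369, 0.1505, 0.0333]
tool_rot: [2.937, 1.113, 0.003]
contact_force: [-0.3, 0.6, -1.4]
opening: 0.0305
grip_force: 46.1
```

Request:
step_arm([
  {"travel": [0, 0, -0.006], "angular": [0, 0, 0], "gripper": 0.15},
  {"travel": [0, 0, -0.006], "angular": [0, 0, 0], "gripper": 0.15},
  {"travel": [0, 0, -0.006], "angular": [0, 0, 0], "gripper": 0.38},
  {"travel": [0, 0, -0.006], "angular": [0, 0, 0], "gripper": 0.44},
  {"travel": [0, 0, -0.006], "angular": [0, 0, 0], "gripper": 0.44},
  {"travel": [0, 0, -0.006], "angular": [0, 0, 0], "gripper": 0.44},
])

```text
t: 13.35
tool_pos: [0.6365, 0.1505, 0.029]
tool_rot: [2.938, 1.113, 0.001]
contact_force: [0.5, 0.6, -0.7]
opening: 0.0377
grip_force: 0.0
```

Run:
```python
from h import *
o=ctrl.get_obs();print(o["tool_pos"],o["contact_force"],o["opening"],o["grip_force"])
```

```text
[0.63645254 0.15046787 0.02901379] [ 0.45025353  0.64767368 -0.7118349 ] 0.03771455119066275 0.0
```

Request:
step_arm([
  {"travel": [0, 0, 0.07], "angular": [0, 0, 0], "gripper": 0.44},
  {"travel": [0, 0, 0.15], "angular": [0, 0, 0], "gripper": 0.44},
  {"travel": [0, 0, 0.23], "angular": [0, 0, 0], "gripper": 0.5},
  {"travel": [-0.06, 0.03, 0.28], "angular": [0, 0, 0], "gripper": 0.5},
  {"travel": [-0.14, 0.06, 0.28], "angular": [0, 0, 0], "gripper": 0.5},
  {"travel": [-0.21, 0.09, 0.28], "angular": [0, 0, 0], "gripper": 0.5},
  {"travel": [-0.2595, 0.107, 0.28], "angular": [0, 0, 0], "gripper": 0.5},
  {"travel": [-0.2595, 0.107, 0.28], "angular": [0, 0, 0], "gripper": 0.5},
  {"travel": [-0.2595, 0.107, 0.28], "angular": [0, 0, 0], "gripper": 0.5},
])

```text
t: 14.25
tool_pos: [0.4804, 0.2148, 0.197]
tool_rot: [2.937, 1.114, 0.002]
contact_force: [0.8, -0.4, 0.8]
opening: 0.0426
grip_force: 0.0
```

```bash
cat > chk.py <<'E'
from geo import *
import os
ref=cv2.imread("pics/scene0.png");ref=cv2.resize(ref,(512,384),interpolation=cv2.INTER_AREA)
def chk(pts):
    a=snap("scene");im=cv2.cvtColor(a["img"],4)
    for u,v in pts:
        t=ref[v-11:v+12,u-13:u+14];w=im[v-50:v+51,u-50:u+51]
        r=cv2.matchTemplate(w,t,cv2.TM_CCOEFF_NORMED);_,m,_,l=cv2.minMaxLoc(r);print((u,v),"score",round(m,3),"shift",l[0]-37,l[1]-39)
    o=ctrl.get_obs();print(o["tool_pos"],o["contact_force"].round(1),o["opening"],o["grip_force"],o["q"][5]);return im
E
python3 -c "
from chk import *
im=chk([(204,310),(226,297)]);cv2.imwrite('pics/e1.png',cv2.resize(im[130:340,140:360],None,fx=2.7,fy=2.7))"
```

```text
(204, 310) score 0.995 shift 0 0
(226, 297) score 0.951 shift 0 0
[0.48101581 0.21456202 0.19701633] [-0.5 -1.1 -0.5] 0.04307062549137762 0.0 1.1250659770292977
```

View pics/e1.png

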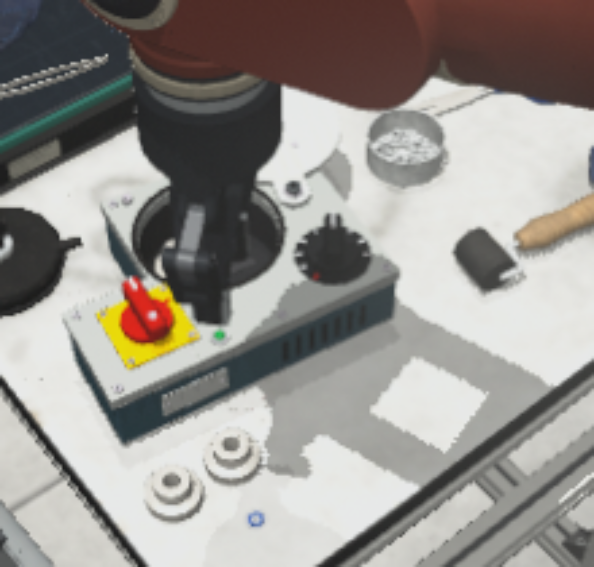

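The two remaining dies have not moved (template shift 0).

Request:
step_arm([
  {"travel": [-0.001, 0, -0.08], "angular": [0, 0, 0], "gripper": 0.5},
  {"travel": [-0.001, 0, -0.16], "angular": [0, 0, 0], "gripper": 0.5},
  {"travel": [-0.001, 0, -0.23], "angular": [0, 0, 0], "gripper": 0.5},
  {"travel": [-0.001, 0, -0.28], "angular": [0, 0, 0], "gripper": 0.5},
  {"travel": [-0.001, 0, -0.306], "angular": [0, 0, 0], "gripper": 0.5},
  {"travel": [-0.001, 0, -0.306], "angular": [0, 0, 0], "gripper": 0.5},
  {"travel": [-0.001, 0, -0.306], "angular": [0, 0, 0], "gripper": 0.5},
])

```text
t: 15.0
tool_pos: [0.4796, 0.2142, 0.0125]
tool_rot: [-2.938, -1.111, 0.004]
contact_force: [-3.8, 1.3, -0.1]
opening: 0.0427
grip_force: 0.0
```

Request:
step_arm([
  {"travel": [0, 0, 0], "angular": [0, 0, 0], "gripper": 0.35},
  {"travel": [0, 0, 0], "angular": [0, 0, 0], "gripper": 0.25},
  {"travel": [0, 0, 0], "angular": [0, 0, 0], "gripper": 0.15},
  {"travel": [0, 0, 0], "angular": [0, 0, 0], "gripper": 0.15},
  {"travel": [0, 0, 0], "angular": [0, 0, 0], "gripper": 0.15},
])

```text
t: 15.5
tool_pos: [0.4809, 0.2148, 0.014]
tool_rot: [2.937, 1.113, 0.004]
contact_force: [0.6, -1.0, 2.5]
opening: 0.0294
grip_force: 44.6
```

Request:
step_arm([
  {"travel": [0, 0, 0.04], "angular": [0, 0, 0], "gripper": 0.15},
  {"travel": [0, 0, 0.1], "angular": [0, 0, 0], "gripper": 0.15},
  {"travel": [0, 0, 0.16], "angular": [0, 0, 0.1], "gripper": 0.15},
  {"travel": [0, 0, 0.208], "angular": [0, 0, 0.24], "gripper": 0.15},
  {"travel": [0.03, -0.02, 0.208], "angular": [0, 0, 0.38], "gripper": 0.15},
  {"travel": [0.07, -0.05, 0.208], "angular": [0, 0, 0.52], "gripper": 0.15},
  {"travel": [0.11, -0.085, 0.208], "angular": [0, 0, 0.66], "gripper": 0.15},
  {"travel": [0.16, -0.12, 0.208], "angular": [0, 0, 0.66], "gripper": 0.15},
  {"travel": [0.2, -0.15, 0.208], "angular": [0, 0, 0.66], "gripper": 0.15},
])

```text
t: 16.4
tool_pos: [0.6007, 0.1236, 0.1373]
tool_rot: [-2.555, -1.828, 0.0]
contact_force: [0.6, 0.4, -1.7]
opening: 0.0293
grip_force: 43.5
```

Request:
step_arm([
  {"travel": [0.02, -0.015, 0], "angular": [0, 0, 0.14], "gripper": 0.15},
  {"travel": [0.0368, -0.0288, 0], "angular": [0, 0, 0.28], "gripper": 0.15},
  {"travel": [0.0368, -0.0288, 0], "angular": [0, 0, 0.42], "gripper": 0.15},
  {"travel": [0.0368, -0.0288, 0], "angular": [0, 0, 0.56], "gripper": 0.15},
  {"travel": [0.0368, -0.0288, 0], "angular": [0, 0, 0.67], "gripper": 0.15},
  {"travel": [0.0368, -0.0288, 0], "angular": [0, 0, 0.67], "gripper": 0.15},
  {"travel": [0.0368, -0.0288, 0], "angular": [0, 0, 0.67], "gripper": 0.15},
])

```text
t: 17.1
tool_pos: [0.6216, 0.1074, 0.1373]
tool_rot: [-1.993, -2.428, 0.001]
contact_force: [-0.2, 0.2, -2.4]
opening: 0.0293
grip_force: 43.6
```

```bash
python3 -c "
from chk import *
im=chk([(204,310)])"
```

```text
(204, 310) score 0.975 shift 0 0
[0.62163138 0.1074201  0.13743971] [ 0.5  0.5 -2.1] 0.029707450899755124 43.56114795526082 -0.14331401651778838
```

Request:
step_arm([
  {"travel": [0.002, 0, -0.06], "angular": [0, 0, 0], "gripper": 0.15},
  {"travel": [0.002, 0, -0.11], "angular": [0, 0, 0], "gripper": 0.15},
  {"travel": [0.002, 0, -0.14], "angular": [0, 0, 0], "gripper": 0.15},
  {"travel": [0.002, 0, -0.165], "angular": [0, 0, 0], "gripper": 0.15},
  {"travel": [0.002, 0, -0.185], "angular": [0, 0, 0], "gripper": 0.15},
  {"travel": [0.002, 0, -0.185], "angular": [0, 0, 0], "gripper": 0.15},
  {"travel": [0.002, 0, -0.185], "angular": [0, 0, 0], "gripper": 0.15},
])

```text
t: 17.85
tool_pos: [0.6238, 0.1074, 0.0275]
tool_rot: [1.991, 2.429, 0.001]
contact_force: [-0.2, 0.1, -2.1]
opening: 0.0298
grip_force: 43.6
```

Release, lift and go over the last die.

Request:
step_arm([
  {"travel": [0, 0, -0.005], "angular": [0, 0, 0], "gripper": 0.15},
  {"travel": [0, 0, -0.005], "angular": [0, 0, 0], "gripper": 0.15},
  {"travel": [0, 0, -0.005], "angular": [0, 0, 0], "gripper": 0.38},
  {"travel": [0, 0, -0.005], "angular": [0, 0, 0], "gripper": 0.43},
  {"travel": [0, 0, -0.005], "angular": [0, 0, 0], "gripper": 0.43},
  {"travel": [0, 0, 0.06], "angular": [0, 0, 0], "gripper": 0.43},
  {"travel": [0, 0, 0.14], "angular": [0, 0, 0], "gripper": 0.43},
  {"travel": [0, 0, 0.22], "angular": [0, 0, 0], "gripper": 0.5},
  {"travel": [-0.02, 0.02, 0.28], "angular": [0, 0, 0], "gripper": 0.5},
])

```text
t: 18.75
tool_pos: [0.6129, 0.1185, 0.199]
tool_rot: [1.991, 2.425, 0.005]
contact_force: [0.9, 0.6, 1.0]
opening: 0.0427
grip_force: 0.0
```

Request:
step_arm([
  {"travel": [-0.05, 0.06, 0], "angular": [0, 0, -0.15], "gripper": 0.5},
  {"travel": [-0.1, 0.12, 0], "angular": [0, 0, -0.3], "gripper": 0.5},
  {"travel": [-0.16, 0.18, 0], "angular": [0, 0, -0.45], "gripper": 0.5},
  {"travel": [-0.2143, 0.24, 0], "angular": [0, 0, -0.6], "gripper": 0.5},
  {"travel": [-0.2143, 0.24, 0], "angular": [0, 0, -0.75], "gripper": 0.5},
  {"travel": [-0.2143, 0.24, 0], "angular": [0, 0, -0.9], "gripper": 0.5},
  {"travel": [-0.2143, 0.24, 0], "angular": [0, 0, -1.0], "gripper": 0.5},
  {"travel": [-0.2143, 0.24, 0], "angular": [0, 0, -1.0], "gripper": 0.5},
])

```text
t: 19.55
tool_pos: [0.4824, 0.2636, 0.195]
tool_rot: [2.769, 1.484, 0.001]
contact_force: [0.4, -0.3, -0.0]
opening: 0.0426
grip_force: 0.0
```

```bash
python3 -c "
from chk import *
im=chk([(204,310)]);cv2.imwrite('pics/f1.png',cv2.resize(im[130:340,140:360],None,fx=2.7,fy=2.7))"
```

```text
(204, 310) score 0.97 shift 0 0
[0.48248056 0.26345904 0.19495698] [-0.3  0.2 -0.5] 0.04285308159287023 0.0 0.9500740838626824
```

View pics/f1.png

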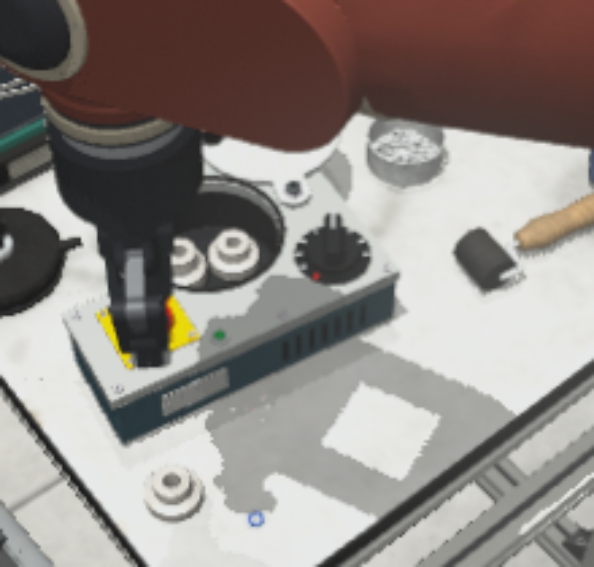

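The last die is unmoved at (173,490). Two dies stand upright in the chamber, at (180,258) and (234,250).

Request:
step_arm([
  {"travel": [0, 0.0005, -0.08], "angular": [0, 0, 0], "gripper": 0.5},
  {"travel": [0, 0.0005, -0.16], "angular": [0, 0, 0], "gripper": 0.5},
  {"travel": [0, 0.0005, -0.23], "angular": [0, 0, 0], "gripper": 0.5},
  {"travel": [0, 0.0005, -0.28], "angular": [0, 0, 0], "gripper": 0.5},
  {"travel": [0, 0.0005, -0.302], "angular": [0, 0, 0], "gripper": 0.5},
  {"travel": [0, 0.0005, -0.302], "angular": [0, 0, 0], "gripper": 0.5},
  {"travel": [0, 0.0005, -0.302], "angular": [0, 0, 0], "gripper": 0.5},
])

```text
t: 20.3
tool_pos: [0.4828, 0.264, 0.0146]
tool_rot: [-2.769, -1.483, -0.0]
contact_force: [-2.6, 1.1, 0.5]
opening: 0.0426
grip_force: 0.0
```

Request:
step_arm([
  {"travel": [0, 0, 0], "angular": [0, 0, 0], "gripper": 0.35},
  {"travel": [0, 0, 0], "angular": [0, 0, 0], "gripper": 0.25},
  {"travel": [0, 0, 0], "angular": [0, 0, 0], "gripper": 0.15},
  {"travel": [0, 0, 0], "angular": [0, 0, 0], "gripper": 0.15},
  {"travel": [0, 0, 0], "angular": [0, 0, 0], "gripper": 0.15},
])

```text
t: 20.8
tool_pos: [0.4843, 0.2644, 0.0159]
tool_rot: [2.769, 1.483, 0.007]
contact_force: [-1.1, -0.2, 7.0]
opening: 0.0277
grip_force: 46.3
```

```bash
python3 -c "
from geo import *
p=np.load('pose.npy');S=last('scene')
g=lambda x,y:np.array([140+(x+.5)/2.7-.5,130+(y+.5)/2.7-.5])-p[3:5]
for q,z in (((180,246),.042),((234,240),.034),((234,240),.042)): print(world(S,[g(*q)],z))
o=ctrl.get_obs();print(o['tool_pos'],o['tool_rot'])"
```

```text
[[0.63899236 0.14569601 0.042     ]]
[[0.62383905 0.10546336 0.034     ]]
[[0.61808705 0.10935335 0.042     ]]
[0.48433344 0.26436183 0.01591662] [2.76892568 1.4830423  0.00653303]
```

Request:
step_arm([
  {"travel": [0, 0, 0.04], "angular": [0, 0, 0], "gripper": 0.15},
  {"travel": [0, 0, 0.1], "angular": [0, 0, 0], "gripper": 0.15},
  {"travel": [0, 0, 0.16], "angular": [0, 0, -0.1], "gripper": 0.15},
  {"travel": [0, 0, 0.208], "angular": [0, 0, -0.25], "gripper": 0.15},
  {"travel": [0.02, -0.03, 0.208], "angular": [0, 0, -0.4], "gripper": 0.15},
  {"travel": [0.05, -0.07, 0.208], "angular": [0, 0, -0.55], "gripper": 0.15},
  {"travel": [0.09, -0.11, 0.208], "angular": [0, 0, -0.7], "gripper": 0.15},
  {"travel": [0.13, -0.15, 0.208], "angular": [0, 0, -0.85], "gripper": 0.15},
  {"travel": [0.16, -0.18, 0.208], "angular": [0, 0, -0.85], "gripper": 0.15},
])

```text
t: 21.7
tool_pos: [0.5796, 0.1541, 0.1385]
tool_rot: [3.103, 0.49, 0.001]
contact_force: [-0.1, -0.5, -1.6]
opening: 0.0278
grip_force: 44.8
```

Request:
step_arm([
  {"travel": [0.0213, -0.0252, 0], "angular": [0, 0, -0.15], "gripper": 0.15},
  {"travel": [0.0213, -0.0252, 0], "angular": [0, 0, -0.3], "gripper": 0.15},
  {"travel": [0.0213, -0.0252, 0], "angular": [0, 0, -0.45], "gripper": 0.15},
  {"travel": [0.0213, -0.0252, 0], "angular": [0, 0, -0.6], "gripper": 0.15},
  {"travel": [0.0213, -0.0252, 0], "angular": [0, 0, -0.75], "gripper": 0.15},
  {"travel": [0.0213, -0.0252, 0], "angular": [0, 0, -0.82], "gripper": 0.15},
  {"travel": [0.0213, -0.0252, 0], "angular": [0, 0, -0.82], "gripper": 0.15},
  {"travel": [0.0213, -0.0252, 0], "angular": [0, 0, -0.82], "gripper": 0.15},
])

```text
t: 22.5
tool_pos: [0.5912, 0.1405, 0.1382]
tool_rot: [3.1, -0.511, 0.0]
contact_force: [-0.1, 0.8, -1.8]
opening: 0.0277
grip_force: 44.8
```

Request:
step_arm([
  {"travel": [0.002, 0.001, -0.06], "angular": [0, 0, 0], "gripper": 0.15},
  {"travel": [0.002, 0.001, -0.11], "angular": [0, 0, 0], "gripper": 0.15},
  {"travel": [0.002, 0.001, -0.14], "angular": [0, 0, 0], "gripper": 0.15},
  {"travel": [0.002, 0.001, -0.165], "angular": [0, 0, 0], "gripper": 0.15},
  {"travel": [0.002, 0.001, -0.183], "angular": [0, 0, 0], "gripper": 0.15},
  {"travel": [0.002, 0.001, -0.183], "angular": [0, 0, 0], "gripper": 0.15},
  {"travel": [0.002, 0.001, -0.183], "angular": [0, 0, 0], "gripper": 0.15},
])

```text
t: 23.2
tool_pos: [0.5931, 0.1412, 0.0293]
tool_rot: [-3.099, 0.513, -0.002]
contact_force: [0.4, 0.2, -1.2]
opening: 0.0274
grip_force: 44.7
```

Request:
step_arm([
  {"travel": [0, 0, -0.005], "angular": [0, 0, 0], "gripper": 0.15},
  {"travel": [0, 0, -0.005], "angular": [0, 0, 0], "gripper": 0.15},
  {"travel": [0, 0, -0.005], "angular": [0, 0, 0], "gripper": 0.38},
  {"travel": [0, 0, -0.005], "angular": [0, 0, 0], "gripper": 0.43},
  {"travel": [0, 0, -0.005], "angular": [0, 0, 0], "gripper": 0.43},
  {"travel": [0, 0, 0.06], "angular": [0, 0, 0], "gripper": 0.43},
  {"travel": [0, 0, 0.14], "angular": [0, 0, 0], "gripper": 0.43},
  {"travel": [0, 0, 0.2], "angular": [0, 0, 0], "gripper": 0.4},
])

```text
t: 24.0
tool_pos: [0.5932, 0.1412, 0.1515]
tool_rot: [-3.099, 0.513, -0.004]
contact_force: [1.8, 0.1, 0.8]
opening: 0.034
grip_force: 0.0
```

Request:
step_arm([
  {"travel": [0.06, -0.04, 0], "angular": [0, 0, 0], "gripper": 0.4},
  {"travel": [0.12, -0.08, 0], "angular": [0, 0, 0], "gripper": 0.4},
  {"travel": [0.169, -0.1095, 0], "angular": [0, 0, 0], "gripper": 0.4},
  {"travel": [0.169, -0.1095, 0], "angular": [0, 0, 0], "gripper": 0.4},
  {"travel": [0.169, -0.1095, 0], "angular": [0, 0, 0], "gripper": 0.4},
  {"travel": [0.169, -0.1095, 0], "angular": [0, 0, 0], "gripper": 0.4},
])

```text
t: 24.6
tool_pos: [0.693, 0.0761, 0.1483]
tool_rot: [-3.099, 0.512, 0.001]
contact_force: [-0.4, 0.4, -0.3]
opening: 0.0343
grip_force: 0.0
```

Run:
```python
from h import *
a=snap("scene");o=ctrl.get_obs();print(o["tool_pos"],o["tool_rot"],o["contact_force"],o["opening"],o["q"][5])
im=cv2.cvtColor(a["img"],4);cv2.imwrite("pics/g1.png",cv2.resize(im[150:320,150:320],None,fx=3.5,fy=3.5))
```

```text
[0.69291473 0.07626487 0.14836032] [-3.09953876e+00  5.11825932e-01  1.20792024e-03] [-0.121281   -0.09688867 -0.39320114] 0.033967551986354025 1.9009552164559016
```

View pics/g1.png

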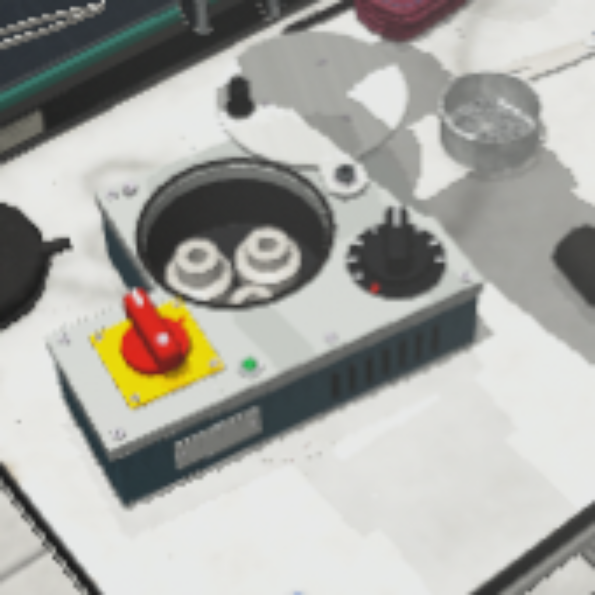

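All three dies stand upright in the chamber; the knob is at (238,95), with the fingers above it on either side.

Run:
```python
from arc import *
p=np.load("pose.npy");S=last("scene")
print(world(S,[np.array([150+238.5/3.5-.5,150+86/3.5-.5])-p[3:5]],.094))
arc(1.8,.9,9,.65);arc(.9,-.02,9,.65)
```

```text
[[0.69293914 0.0749185  0.094     ]]
[-0.0033, 0.0141, 0] 0.092
[-0.008, 0.0278, 0] 0.184
[-0.0141, 0.041, 0] 0.276
[-0.0214, 0.0535, 0] 0.368
[-0.0299, 0.0652, 0] 0.46
[-0.0396, 0.076, 0] 0.552
[-0.0503, 0.0858, 0] 0.644
[-0.0619, 0.0944, 0] 0.736
[-0.0743, 0.1019, 0] 0.828
end [0.64808262 0.13699269]
[-0.0134, 0.0063, 0] 0.092
[-0.0274, 0.0112, 0] 0.184
[-0.0418, 0.0147, 0] 0.276
[-0.0565, 0.0166, 0] 0.368
[-0.0713, 0.0171, 0] 0.46
[-0.0861, 0.016, 0] 0.552
[-0.1007, 0.0134, 0] 0.644
[-0.1149, 0.0094, 0] 0.736
[-0.1287, 0.0039, 0] 0.828
end [0.57087163 0.13935021]
```

Request:
step_arm([
  {"travel": [0.0015, 0, -0.05], "angular": [0, 0, 0], "gripper": 0.4},
  {"travel": [0.0015, 0, -0.09], "angular": [0, 0, 0], "gripper": 0.4},
  {"travel": [0.0015, 0, -0.116], "angular": [0, 0, 0], "gripper": 0.4},
  {"travel": [0.0015, 0, -0.116], "angular": [0, 0, 0], "gripper": 0.4},
  {"travel": [0.0015, 0, -0.116], "angular": [0, 0, 0], "gripper": 0.2},
  {"travel": [0.0015, 0, -0.116], "angular": [0, 0, 0], "gripper": 0.1},
  {"travel": [0.0015, 0, -0.116], "angular": [0, 0, 0], "gripper": 0.05},
  {"travel": [0.0015, 0, -0.116], "angular": [0, 0, 0], "gripper": 0.05},
], squeeze=20)

```text
t: 25.45
tool_pos: [0.6954, 0.0755, 0.0805]
tool_rot: [-3.099, 0.513, -0.003]
contact_force: [-1.4, 0.9, 2.1]
opening: 0.0121
grip_force: 20.2
```

Request:
step_arm([
  {"travel": [-0.0033, 0.0141, 0], "angular": [0, 0, 0.09], "gripper": 0.05},
  {"travel": [-0.008, 0.0278, 0], "angular": [0, 0, 0.18], "gripper": 0.05},
  {"travel": [-0.0141, 0.041, 0], "angular": [0, 0, 0.28], "gripper": 0.05},
  {"travel": [-0.0214, 0.0535, 0], "angular": [0, 0, 0.37], "gripper": 0.05},
  {"travel": [-0.0299, 0.0652, 0], "angular": [0, 0, 0.46], "gripper": 0.05},
  {"travel": [-0.0396, 0.076, 0], "angular": [0, 0, 0.55], "gripper": 0.05},
  {"travel": [-0.0503, 0.0858, 0], "angular": [0, 0, 0.64], "gripper": 0.05},
  {"travel": [-0.0619, 0.0944, 0], "angular": [0, 0, 0.74], "gripper": 0.05},
  {"travel": [-0.0743, 0.1019, 0], "angular": [0, 0, 0.83], "gripper": 0.05},
  {"travel": [-0.0743, 0.1019, 0], "angular": [0, 0, 0.83], "gripper": 0.05},
])

```text
t: 26.45
tool_pos: [0.651, 0.1371, 0.0804]
tool_rot: [3.1, 0.507, 0.005]
contact_force: [1.0, 0.6, 1.6]
opening: 0.0121
grip_force: 20.2
```

Request:
step_arm([
  {"travel": [-0.0134, 0.0063, 0], "angular": [0, 0, 0.09], "gripper": 0.05},
  {"travel": [-0.0274, 0.0112, 0], "angular": [0, 0, 0.18], "gripper": 0.05},
  {"travel": [-0.0418, 0.0147, 0], "angular": [0, 0, 0.28], "gripper": 0.05},
  {"travel": [-0.0565, 0.0166, 0], "angular": [0, 0, 0.37], "gripper": 0.05},
  {"travel": [-0.0713, 0.0171, 0], "angular": [0, 0, 0.46], "gripper": 0.05},
  {"travel": [-0.0861, 0.016, 0], "angular": [0, 0, 0.55], "gripper": 0.05},
  {"travel": [-0.1007, 0.0134, 0], "angular": [0, 0, 0.64], "gripper": 0.05},
  {"travel": [-0.1149, 0.0094, 0], "angular": [0, 0, 0.74], "gripper": 0.05},
  {"travel": [-0.1287, 0.0039, 0], "angular": [0, 0, 0.83], "gripper": 0.05},
  {"travel": [-0.1287, 0.0039, 0], "angular": [0, 0, 0.83], "gripper": 0.05},
])

```text
t: 27.45
tool_pos: [0.5746, 0.1393, 0.0804]
tool_rot: [2.775, 1.47, 0.009]
contact_force: [2.4, 3.2, 0.4]
opening: 0.0123
grip_force: 20.3
```

Request:
step_arm([
  {"travel": [-0.003, -0.0015, 0], "angular": [0, 0, 0], "gripper": 0.05},
  {"travel": [-0.006, -0.003, 0], "angular": [0, 0, 0], "gripper": 0.05},
  {"travel": [-0.006, -0.003, 0], "angular": [0, 0, 0], "gripper": 0.05},
  {"travel": [-0.006, -0.003, 0], "angular": [0, 0, 0], "gripper": 0.05},
])

```text
t: 27.85
tool_pos: [0.574, 0.1386, 0.0807]
tool_rot: [2.775, 1.468, 0.019]
contact_force: [12.0, 6.3, -5.4]
opening: 0.0123
grip_force: 19.7
```

Request:
step_arm([
  {"travel": [0.005, 0.0025, 0], "angular": [0, 0, 0], "gripper": 0.05},
  {"travel": [0.005, 0.0025, 0], "angular": [0, 0, 0], "gripper": 0.3},
  {"travel": [0.005, 0.0025, 0], "angular": [0, 0, 0], "gripper": 0.4},
  {"travel": [0.005, 0.0025, 0], "angular": [0, 0, 0], "gripper": 0.4},
  {"travel": [0.005, 0.0025, 0.05], "angular": [0, 0, 0], "gripper": 0.4},
  {"travel": [0, 0, 0.1], "angular": [0, 0, 0.15], "gripper": 0.4},
  {"travel": [0, 0, 0.1], "angular": [0, 0, 0.3], "gripper": 0.4},
  {"travel": [-0.03, -0.06, 0.1], "angular": [0, 0, 0.45], "gripper": 0.4},
  {"travel": [-0.048, -0.106, 0.1], "angular": [0, 0, 0.6], "gripper": 0.4},
  {"travel": [-0.048, -0.106, 0.1], "angular": [0, 0, 0.75], "gripper": 0.4},
])

```text
t: 28.85
tool_pos: [0.5389, 0.0711, 0.1382]
tool_rot: [-2.226, -2.216, 0.003]
contact_force: [0.3, 0.6, -0.4]
opening: 0.034
grip_force: 0.0
```

Request:
step_arm([
  {"travel": [0, 0, 0], "angular": [0, 0, 0.3], "gripper": 0.4},
  {"travel": [0, 0, 0], "angular": [0, 0, 0.45], "gripper": 0.4},
  {"travel": [0, 0, 0], "angular": [0, 0, 0.6], "gripper": 0.4},
  {"travel": [0, 0, 0], "angular": [0, 0, 0.75], "gripper": 0.4},
  {"travel": [0, 0, 0], "angular": [0, 0, 0.9], "gripper": 0.4},
  {"travel": [0, 0, 0], "angular": [0, 0, 1.0], "gripper": 0.4},
  {"travel": [0, 0, 0], "angular": [0, 0, 1.0], "gripper": 0.4},
  {"travel": [0, 0, 0], "angular": [0, 0, 1.0], "gripper": 0.4},
])

```text
t: 29.65
tool_pos: [0.5402, 0.0734, 0.1386]
tool_rot: [-1.214, -2.897, 0.0]
contact_force: [-0.2, -0.5, -0.1]
opening: 0.0343
grip_force: 0.0
```

Run:
```python
from h import *
a=snap("scene");b=snap("top");o=ctrl.get_obs();print(o["tool_pos"],o["tool_rot"],np.degrees(2*np.arctan2(o["tool_rot"][1],o["tool_rot"][0]))-90,o["contact_force"],o["q"][5])
```

```text
[0.54035192 0.07345655 0.13875329] [-1.21306529e+00 -2.89754035e+00  2.61357839e-04] -315.4335834927704 [-0.50789123  0.13969298 -0.64819197] -0.7791986124808638
```

Request:
step_arm([
  {"travel": [0.0035, 0, -0.02], "angular": [0, 0, 0.16], "gripper": 0.4},
  {"travel": [0.0035, 0, -0.06], "angular": [0, 0, 0.16], "gripper": 0.4},
  {"travel": [0.0035, 0, -0.09], "angular": [0, 0, 0.16], "gripper": 0.4},
  {"travel": [0.0035, 0, -0.102], "angular": [0, 0, 0.16], "gripper": 0.4},
  {"travel": [0.0035, 0, -0.102], "angular": [0, 0, 0.16], "gripper": 0.4},
  {"travel": [0.0035, 0, -0.102], "angular": [0, 0, 0.16], "gripper": 0.25},
  {"travel": [0.0035, 0, -0.102], "angular": [0, 0, 0.16], "gripper": 0.15},
  {"travel": [0.0035, 0, -0.102], "angular": [0, 0, 0.16], "gripper": 0.05},
  {"travel": [0.0035, 0, -0.102], "angular": [0, 0, 0.16], "gripper": 0.05},
  {"travel": [0.0035, 0, -0.102], "angular": [0, 0, 0.16], "gripper": 0.05},
], squeeze=30)

```text
t: 30.75
tool_pos: [0.5438, 0.0737, 0.0792]
tool_rot: [1.026, 2.967, 0.002]
contact_force: [-0.4, 0.7, 5.1]
opening: 0.0125
grip_force: 32.5
```

```bash
cat > ob.py <<'E'
from h import *
o=ctrl.get_obs();r=o["tool_rot"];a=np.degrees(2*np.arctan2(r[1],r[0]))-90
print(o["tool_pos"],"axis",(a+90)%180-90,o["contact_force"],o["wrist_torque"],o["opening"],o["grip_force"],o["q"][5])
E
python3 ob.py
```

```text
[0.54375209 0.07367795 0.07916946] axis 51.83818021011015 [-0.35804288  0.71949647  5.09875392] [ 0.2390316   0.02934221 -0.07030192] 0.012473511558862596 32.48251140117645 -0.9060157792170829
```

Request:
step_arm([
  {"travel": [0, 0, 0], "angular": [0, 0, 0.1], "gripper": 0.05},
  {"travel": [0, 0, 0], "angular": [0, 0, 0.2], "gripper": 0.05},
  {"travel": [0, 0, 0], "angular": [0, 0, 0.3], "gripper": 0.05},
  {"travel": [0, 0, 0], "angular": [0, 0, 0.4], "gripper": 0.05},
  {"travel": [0, 0, 0], "angular": [0, 0, 0.5], "gripper": 0.05},
  {"travel": [0, 0, 0], "angular": [0, 0, 0.6], "gripper": 0.05},
  {"travel": [0, 0, 0], "angular": [0, 0, 0.667], "gripper": 0.05},
  {"travel": [0, 0, 0], "angular": [0, 0, 0.667], "gripper": 0.05},
], squeeze=40)

```text
t: 31.55
tool_pos: [0.5436, 0.0733, 0.0792]
tool_rot: [0.222, 3.132, -0.001]
contact_force: [-1.1, -0.4, 5.7]
opening: 0.0116
grip_force: 41.9
```

Request:
step_arm([
  {"travel": [0, 0, 0], "angular": [0, 0, 0.1], "gripper": 0.05},
  {"travel": [0, 0, 0], "angular": [0, 0, 0.2], "gripper": 0.05},
  {"travel": [0, 0, 0], "angular": [0, 0, 0.3], "gripper": 0.05},
  {"travel": [0, 0, 0], "angular": [0, 0, 0.4], "gripper": 0.05},
  {"travel": [0, 0, 0], "angular": [0, 0, 0.5], "gripper": 0.05},
  {"travel": [0, 0, 0], "angular": [0, 0, 0.6], "gripper": 0.05},
  {"travel": [0, 0, 0], "angular": [0, 0, 0.667], "gripper": 0.05},
  {"travel": [0, 0, 0], "angular": [0, 0, 0.667], "gripper": 0.05},
  {"travel": [0, 0, 0], "angular": [0, 0, 0.667], "gripper": 0.05},
])

```text
t: 32.45
tool_pos: [0.5436, 0.0728, 0.0792]
tool_rot: [-0.596, 3.083, -0.003]
contact_force: [0.3, -2.3, 5.7]
opening: 0.0116
grip_force: 41.9
```

```bash
python3 ob.py
```

```text
[0.54362816 0.07282    0.07919828] axis -68.1277710199144 [ 0.26925696 -2.29278709  5.65091882] [-0.22880042  0.09832111 -0.06745498] 0.011619212089412106 41.9210010766983 -1.9537385476497615
```

Request:
step_arm([
  {"travel": [0, 0, 0], "angular": [0, 0, 0], "gripper": 0.3},
  {"travel": [0, 0, 0], "angular": [0, 0, 0], "gripper": 0.4},
  {"travel": [0, 0, 0], "angular": [0, 0, 0], "gripper": 0.4},
  {"travel": [0, 0, 0.05], "angular": [0, 0, 0], "gripper": 0.4},
  {"travel": [0, 0, 0.1], "angular": [0, 0, -0.15], "gripper": 0.4},
  {"travel": [0.02, 0.08, 0.1], "angular": [0, 0, -0.3], "gripper": 0.4},
  {"travel": [0.035, 0.16, 0.1], "angular": [0, 0, -0.45], "gripper": 0.4},
  {"travel": [0.0465, 0.2437, 0.1], "angular": [0, 0, -0.6], "gripper": 0.4},
  {"travel": [0.0465, 0.2437, 0.1], "angular": [0, 0, -0.667], "gripper": 0.4},
  {"travel": [0.0465, 0.2437, 0.1], "angular": [0, 0, -0.667], "gripper": 0.4},
])

```text
t: 33.45
tool_pos: [0.57, 0.2211, 0.137]
tool_rot: [-0.219, -3.133, 0.001]
contact_force: [0.1, 0.5, -0.0]
opening: 0.0344
grip_force: 0.0
```

```bash
python3 ob.py
python3 - <<'E'
from h import *
a=snap("scene");b=snap("top")
ia=cv2.cvtColor(a["img"],4)[190:290,150:270];ib=cv2.cvtColor(b["img"],4)[150:250,175:275]
cv2.imwrite("pics/k1.png",np.hstack([cv2.resize(ia,(400,500)),cv2.resize(ib,(400,500))]))
E
```

```text
[0.57004225 0.2210519  0.13700186] axis 82.01382157564262 [ 0.06922954  0.46091641 -0.01526184] [-0.00331781 -0.03035353  0.0233165 ] 0.03437194968252375 0.0 -1.1829755775377087
```

View pics/k1.png

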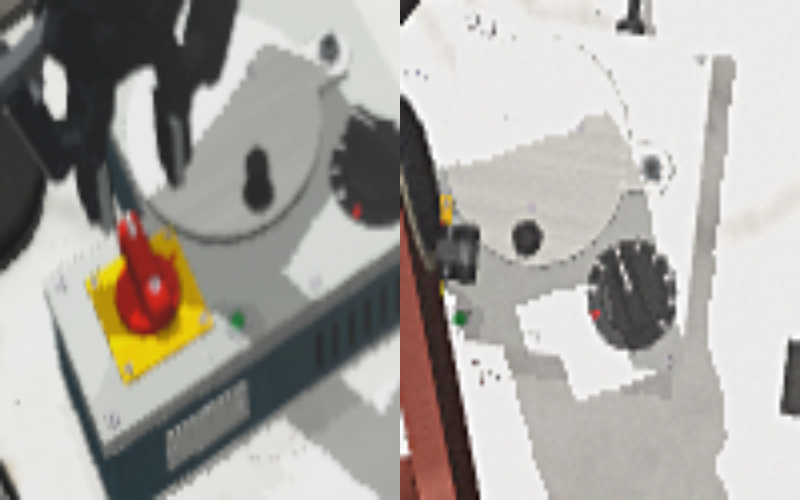

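The dial's pointer now looks up-left to (620,255), about 22 degrees in the world, which is three clicks. The knob in the top view is back at its first shut position (206.6,197), so the cover is shut, and the isolator is still off. Now I'll turn the isolator on.

Request:
step_arm([
  {"travel": [0.0025, -0.0035, -0.03], "angular": [0, 0, 0], "gripper": 0.4},
  {"travel": [0.0025, -0.0035, -0.07], "angular": [0, 0, 0], "gripper": 0.4},
  {"travel": [0.0025, -0.0035, -0.092], "angular": [0, 0, 0], "gripper": 0.4},
  {"travel": [0.0025, -0.0035, -0.092], "angular": [0, 0, 0], "gripper": 0.4},
  {"travel": [0.0025, -0.0035, -0.092], "angular": [0, 0, 0], "gripper": 0.25},
  {"travel": [0.0025, -0.0035, -0.092], "angular": [0, 0, 0], "gripper": 0.15},
  {"travel": [0.0025, -0.0035, -0.092], "angular": [0, 0, 0], "gripper": 0.05},
  {"travel": [0.0025, -0.0035, -0.092], "angular": [0, 0, 0], "gripper": 0.05},
  {"travel": [0.0025, -0.0035, -0.092], "angular": [0, 0, 0], "gripper": 0.05},
], squeeze=50)

```text
t: 34.45
tool_pos: [0.5729, 0.2184, 0.0838]
tool_rot: [0.223, 3.132, 0.003]
contact_force: [0.2, 4.3, 2.8]
opening: 0.0126
grip_force: 50.9
```

Request:
step_arm([
  {"travel": [0, 0, 0], "angular": [0, 0, -0.12], "gripper": 0.05},
  {"travel": [0, 0, 0], "angular": [0, 0, -0.24], "gripper": 0.05},
  {"travel": [0, 0, 0], "angular": [0, 0, -0.36], "gripper": 0.05},
  {"travel": [0, 0, 0], "angular": [0, 0, -0.48], "gripper": 0.05},
  {"travel": [0, 0, 0], "angular": [0, 0, -0.6], "gripper": 0.05},
  {"travel": [0, 0, 0], "angular": [0, 0, -0.68], "gripper": 0.05},
])

```text
t: 35.05
tool_pos: [0.5731, 0.2191, 0.0838]
tool_rot: [1.045, 2.961, 0.006]
contact_force: [2.1, 6.6, 0.4]
opening: 0.0124
grip_force: 50.7
```

Request:
step_arm([
  {"travel": [0, 0, 0], "angular": [0, 0, -0.12], "gripper": 0.05},
  {"travel": [0, 0, 0], "angular": [0, 0, -0.24], "gripper": 0.05},
  {"travel": [0, 0, 0], "angular": [0, 0, -0.36], "gripper": 0.05},
  {"travel": [0, 0, 0], "angular": [0, 0, -0.48], "gripper": 0.05},
  {"travel": [0, 0, 0], "angular": [0, 0, -0.6], "gripper": 0.05},
  {"travel": [0, 0, 0], "angular": [0, 0, -0.68], "gripper": 0.05},
  {"travel": [0, 0, 0], "angular": [0, 0, -0.68], "gripper": 0.05},
  {"travel": [0, 0, 0], "angular": [0, 0, -0.68], "gripper": 0.05},
])

```text
t: 35.85
tool_pos: [0.5738, 0.2195, 0.0838]
tool_rot: [1.784, 2.584, 0.009]
contact_force: [4.0, 8.0, -0.6]
opening: 0.013
grip_force: 50.7
```

```bash
python3 ob.py
```

```text
[0.57375223 0.21952014 0.08384896] axis 20.742950544423564 [ 3.9570645   7.95085893 -0.60757304] [ 1.44071538 -0.63751414  0.36481727] 0.01297036642198317 50.66553354263306 -0.11979613909183916
```

Turned 61 degrees, to the on stop. Release, lift and check.

Request:
step_arm([
  {"travel": [0, 0, 0], "angular": [0, 0, 0.02], "gripper": 0.05},
  {"travel": [0, 0, 0], "angular": [0, 0, 0.02], "gripper": 0.3},
  {"travel": [0, 0, 0], "angular": [0, 0, 0.02], "gripper": 0.4},
  {"travel": [0, 0, 0], "angular": [0, 0, 0.02], "gripper": 0.4},
  {"travel": [0, 0, 0.06], "angular": [0, 0, 0.02], "gripper": 0.4},
  {"travel": [0, 0, 0.14], "angular": [0, 0, 0.02], "gripper": 0.4},
  {"travel": [-0.04, -0.06, 0.2], "angular": [0, 0, 0.02], "gripper": 0.4},
  {"travel": [-0.1, -0.12, 0.24], "angular": [0, 0, 0.02], "gripper": 0.4},
  {"travel": [-0.15, -0.2, 0.26], "angular": [0, 0, 0.02], "gripper": 0.4},
  {"travel": [-0.15, -0.2, 0.26], "angular": [0, 0, 0.02], "gripper": 0.4},
])

```text
t: 36.85
tool_pos: [0.481, 0.0952, 0.2406]
tool_rot: [1.767, 2.593, 0.001]
contact_force: [1.5, -1.2, 0.3]
opening: 0.0341
grip_force: 0.0
```

```bash
python3 ob.py
python3 - <<'E'
from h import *
a=snap("scene")["img"];r=cv2.cvtColor(cv2.resize(cv2.imread("pics/scene0.png"),(512,384),interpolation=cv2.INTER_AREA),4)
def m(n,u,v,h):
    t=r[v-h:v+h+1,u-h:u+h+1];w=a[v-h-6:v+h+7,u-h-6:u+h+7];q=cv2.matchTemplate(w,t,cv2.TM_CCOEFF_NORMED);_,s,_,l=cv2.minMaxLoc(q);print(n,round(s,3),l[0]-6,l[1]-6)
m("isolator",195,248,14);m("knob",227,226,10);m("tin",291,185,14);m("scissors",336,157,14);m("roller",338,218,20)
im=a[225:270,175:215].astype(int);red=(im[...,0]>150)&(im[...,1]<80)
ys,xs=np.nonzero(red);c=np.cov(xs,ys);w,v=np.linalg.eigh(c);print("now",xs.mean()+175,ys.mean()+225,v[:,1])
im=r[225:270,175:215].astype(int);red=(im[...,0]>150)&(im[...,1]<80)
ys,xs=np.nonzero(red);c=np.cov(xs,ys);w,v=np.linalg.eigh(c);print("start",xs.mean()+175,ys.mean()+225,v[:,1])
E
```

```text
[0.48095625 0.0952481  0.24061797] axis 21.447283441684547 [ 1.53936443 -1.20890529  0.29789963] [ 0.06851531 -0.02822524  0.00598812] 0.03414758202987964 0.0 -0.32974196524818283
isolator 0.998 0 0
knob 0.998 0 0
tin 0.467 0 0
scissors 0.943 0 0
roller 0.741 1 0
now 195.05142857142857 245.6457142857143 [-0.38104532  0.92455636]
start 194.9712643678161 246.0344827586207 [-0.41239878  0.91100343]
```

```bash
python3 -c "
from station import ctrl
print(ctrl.finish_job())"
```

```text
the job is handed in; nothing more can be done
None
```

The job is handed in: the three dies present are in the chamber, the cover is fully shut, the dial is at three clicks, the isolator is back on, and I kept clear of the tin, scissors and roller; the one slip was that a finger pressed on the case at about 18 N (limit 40 N) during the first die grasp.

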